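# Stop the drum sander and raise its counterweighted guard

### The job

Stop the bench sanding machine by pressing the mushroom-headed stop button on its control box all the way down, then with the fingers ease the clear guard up by its handle bar, past its balance point, so that its counterweights carry it back to the raised stop and it stays up by itself. Only press and push, with a light hand: do not grip the guard or fling it, do not press the start button, and leave everything else on the bench where it is.

Things in the scene. Friction and masses are not known exactly. Their poses are not given: they have to be found in the camera images.
- stop (a joint): travel of the mushroom-headed stop button, 0 m at rest, 0.006 m fully down; it moves straight down on a spring (1.5 N at rest, 4.5 N fully down) and comes up again when released
- stop_top (a point): centre of the top of the stop button: a black mushroom head 40 mm across, its top 27 mm above the control box's lid and 89 mm above the bench. The control box is a grey box 150 x 76 mm and 62 mm high, lying on the bench left or right of the machine; the stop button is 35 mm from the box's middle, at the end nearer the robot
- start (a joint): travel of the start button, 0 m at rest, 0.006 m fully down; not to be pressed
- start_top (a point): centre of the top of the start button: a plain black button 24 mm across that stands only 9 mm above the control box's lid (71 mm above the bench), 70 mm from the stop button, at the far end of the box
- sander: the bench drum sander with all it carries, fixed. Origin on the bench under the middle of the drum; x points away from the robot's side, y along the shaft, z up. Bed plate x -100 to 170, y -130 to 240 mm, 18 mm thick; drum 100 mm across, 96 mm long, shaft 120 mm above the bench; grey motor 112 mm across, y 85 to 247 mm, its terminal box reaching 201 mm above the bench
- hinge (a point): middle of the guard's hinge axis, which runs along the machine's y axis, 120 mm behind the shaft and 120 mm above the bench; fixed to the machine, axes as the machine's
- guard (a joint): angle of the guard about its hinge, rad: 0 lowered, growing as the front rises and swings back, 1.25 fully raised at the rear stop. Balance at about 0.65: below it the guard falls shut, above it the two disc weights behind the hinge carry it, damped, to the raised stop within a few seconds and hold it there. Raising it takes 3 to 4 N at the handle at first, under 3 N from 0.25 rad on
- handle (a point): middle of the guard's handle: black round sleeve, 22 mm diameter, 138 mm long, turning freely on a steel rod parallel to the hinge axis. Guard lowered: 186 mm in front of (machine -x) and 106 mm above the hinge axis, 226 mm above the bench; swings on a 214 mm radius. Its axis stands 40 mm off the clear bent sheet (216 mm wide), on two 10 mm rods 76 mm either side of the middle
- cast: white plaster cast of a limb stump standing on the bench, 81 mm across at the foot, 128 mm high, to the right of the machine; origin at the middle of its foot. Leave alone
- mixing_bowl: blue plaster mixing bowl, 124 mm across, 65 mm high, standing on the other side of the machine from the control box; origin at the middle of its foot. Leave alone
- rasp: plaster rasp with wooden handle lying on the bench in front of the machine, 265 mm long, 27 mm wide, 24 mm high; origin under its middle, its x axis from handle to blade. Leave alone
Not all that is in view belongs to the job. What is shaped like the part that bears stop but green, red or yellow is not meant.

How it is judged (in metres and radians):
On the way, in this order (a step that is already met when the one before it is completed fails the run):
1. the stop button is pressed fully down while the guard is still lowered (value of joint stop above 0.0045 m and value of joint guard below 0.1 rad), for 0.1 s.
2. the guard comes up to its balance point on a light push, not in a grip (under 8 N in all from the fingers) (value of joint guard between 0.3 and 0.6 rad and contact force between the fingers and sander below 8 N), for 0.05 s.
3. the guard has gone past its balance point to the raised stop (value of joint guard above 1.18 rad), for 0.3 s.
At the end, for the whole second after the job is handed in: The guard stands at rest at its raised stop (joint above 1.18 of 1.25 rad) by itself, both buttons are up again, and cast, bowl and rasp are within 30 mm of where they stood (value of joint guard above 1.18 rad and velocity of joint guard between -0.05 and 0.05 rad/s and value of joint each of stop, start below 0.002 m and distance of each of cast, mixing_bowl, rasp from where it was at the start of the episode below 0.03 m); the robot touches nothing.
It fails at once if the start button is pressed (value of joint start above 0.003 m).
It fails at once if the guard is flung (faster than 3 rad/s) (velocity of joint guard above 3 rad/s).
It fails at once if the machine or its guard is gripped hard or hammered (more than 50 N) (contact force between any of the arm, the fingers and sander above 50 N).
It fails at once if the cast, the bowl or the rasp is moved or picked up (more than 30 mm) (distance of any of cast, mixing_bowl, rasp from where it was at the start of the episode above 0.03 m).
It also fails if it takes over 48 s, if anything falls off the work surface, if the arm or the gripper's body presses on something with over 40 N, if the wrist force passes 120 N, or if a joint passes its speed limit or range.

### The arm

A 6-joint arm with a two-finger parallel gripper is mounted at the origin on the work surface. World frame = base frame: x ahead of the robot, y to its left, z up, the work surface at z = 0. Lengths are in mm, angles in rad, forces in N, time in s.
With the tool pointing down it reaches from about 350 to 775 mm from the base axis. Payload 7.3 kg.
Tool frame: the origin (TCP) lies on the centre line of the jaws, within the pads' length; the fingertips stand 22 mm ahead of it and the grasp point (between the pads) lies 3 mm ahead of it; x points along the fingers, z is the direction in which the jaws open and shut, and the axes are right-handed (so a half turn about x gives the same grasp; the last joint's range is limited). The gripper opens to 92 mm and grips with 3 to 60 N. Pads are 19 mm wide; open, the fingers measure 130 mm over their backs; the gripper's body (75 mm by 190 mm) begins 47 mm behind the grasp point.
Start: joints at [-1.27, 0.342, 1.524, -0, 1.275, -0.146], TCP at [226.867, -473.473, 218.141] pointing down, gripper open.
Joint ranges: [-2.53, 2.53], [-0.77, 2.02], [0.04, 2.7], [-1, 4.14], [0.28, 2.66], [-3.11, 3.11]. Speed limits (rad/s): [2.57, 2.57, 3.14, 3.14, 3.14, 3.14].

### API

Orientations are given as [roll, pitch, yaw] about the fixed x, y, z axes, in that order (R = Rz(yaw) Ry(pitch) Rx(roll)).
In Python, from plant import readout, imaging, bot gives the robot as it stands.
- The arm moves only by the tool arm_command, never from a script. Its argument "plan" is a list of rows, each an object of numbers: "tx", "ty", "tz": the shift along the tool's x, y, z in cm; "wx", "wy", "wz": the turn, a rotation vector about the tool's x, y, z in rad; "jaw": the opening, from -1 (shut) to 1 (fully open). In form: [{"tx": .., "ty": .., "tz": .., "wx": .., "wy": .., "wz": .., "jaw": ..}, ...]. A call has 1 to 20 rows; each row shifts and turns the commanded pose from where the row before left it, along the tool's axes as they then stand; what a row does not reach is not made up. A row lasts 1/10 s, in which the tool goes at most 50 mm and 8.59 degrees, less where a joint would pass 70% of its speed; a pose out of reach is approached as far as the arm can. A call with a gripper value outside its range is refused whole. The fingers move at their own pace and stop on an object; the grip force is fixed at half the most. Time passes only in rows, so rows that do not move let the fingers close. It gives the time, the measured TCP pose, the force and the opening at its end, in the units of the state.
- readout.get_obs(): the state, without advancing time (a new reading comes with each control period).
- imaging.capture(name): name is "side" or "top" or "wrist"; returns the picture (480x640x3 uint8, blue, green, red); there is no depth.
- imaging.get_calibration(name): a dict with "fx", "fy", "cx", "cy" (pixels), "position" and "rotation" of the camera in the world; the wrist camera has in their place "mount" (4x4, takes a point from camera to tool coordinates, whose origin is the TCP and whose axes are the tool frame's). Camera axes: x right, y up, looking along -z (the intrinsics and any distortion apply to the point x, -y, -z); pixel columns grow to the right and rows downward; lengths in mm; the calibration is good to about 2 mm. A picture is of the moment at which its call begins: read the wrist's pose just before it. get_calibration takes no time and is no camera call.
- bot.close_job(): hands the job in, once; it reports no verdict.
The state is a dict: "time": time; "joint_positions": joint angles; "dq": joint speeds; "tau": joint torques, N m; "tool_pos": TCP position; "tcp_rot": TCP orientation; "contact_force": force on the tool from outside, world axes, zero at the start; "moment": the same for the moment, N m; "grip_width": finger opening in mm.
Only numpy, scipy, OpenCV 4.12 (cv2) and the standard library are available. Lean on these libraries where they do the work, as an engineer would, in place of code of your own. Each camera call takes 0.05 s, during which the arm holds its last target.

## Working session

There is one attempt and no reset: what is moved stays moved. The work goes in short steps, Python scripts to look and compute and a tool call to move; the robot and the scene stay as the last step left them, time stands still between calls to the robot, and variables do not carry over. Pictures are saved under pics/ and viewed, and the job is handed in when it is done.

Besides the shell and the picture viewer there is one more tool, called after "Request:" as name([rows], argument=value, ...), one row to a line, values as JSON. arm_command: Moves the arm, as the interface text tells. Its arguments: {"type":"object","properties":{"plan":{"type":"array"}},"required":["plan"]}

```bash
mkdir -p pics; ls
python3 - <<'E'
from plant import readout, imaging, bot
import cv2
for n in ("side","top","wrist"):
    cv2.imwrite(f"pics/{n}0.png", imaging.capture(n))
    print(n, imaging.get_calibration(n))
print(readout.get_obs())
E
```

```text
pics
side {'fx': 506.7353864494979, 'fy': 506.7353864494979, 'cx': 319.4316365446405, 'cy': 238.02903940803148, 'position': array([-163.80990883,  741.96057374, 1168.58133892]), 'rotation': array([ 7.75870767e-01,  1.04354192e-03, -2.40515902e+00])}
top {'fx': 578.2516781535412, 'fy': 578.2516781535412, 'cx': 319.8467185427414, 'cy': 244.10526862628848, 'position': array([ 378.95282269,    4.19233746, 1870.91656539]), 'rotation': array([ 0.06245522,  0.00994431, -1.58071151])}
wrist {'fx': 423.9619096878138, 'fy': 423.9619096878138, 'cx': 310.8961381501443, 'cy': 231.7529430639206, 'mount': array([[ 9.24689087e-05,  3.05830940e-01, -9.52085830e-01,
        -1.66481500e+02],
       [-5.25577075e-04,  9.52085718e-01,  3.05830852e-01,
         8.37080083e+01],
       [ 9.99999858e-01,  4.72114640e-04,  2.48776058e-04,
         4.28877170e-01],
       [ 0.00000000e+00,  0.00000000e+00,  0.00000000e+00,
         1.00000000e+00]])}
{'time': 0.15, 'joint_positions': array([-1.26999171e+00,  3.42525242e-01,  1.52474471e+00, -1.03887999e-05,
        1.27539593e+00, -1.46019956e-01]), 'dq': array([-9.17904909e-04, -5.90979712e-05, -3.10039231e-03,  8.72700896e-04,
       -4.22945299e-05,  8.35005361e-04]), 'tau': array([ 1.31999979e-03, -4.31470942e+01, -2.44351977e+01,  7.18280836e-02,
        5.38211607e-02, -8.62147499e-05]), 'tool_pos': array([ 226.77562722, -473.17445172,  217.64251082]), 'tcp_rot': array([3.00483012, 1.56972306, 1.88086139]), 'contact_force': array([-0.05974183, -0.80247415, -0.24341321]), 'moment': array([0.04406959, 0.02101523, 0.03625522]), 'grip_width': 91.93322094010875}
```

View pics/side0.png

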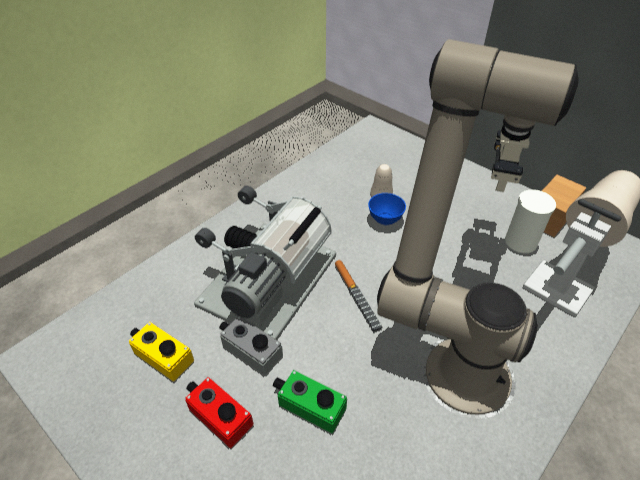

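View pics/top0.png

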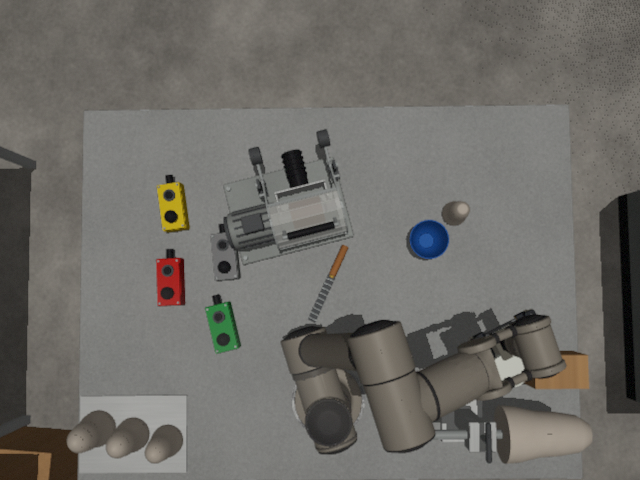

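View pics/wrist0.png

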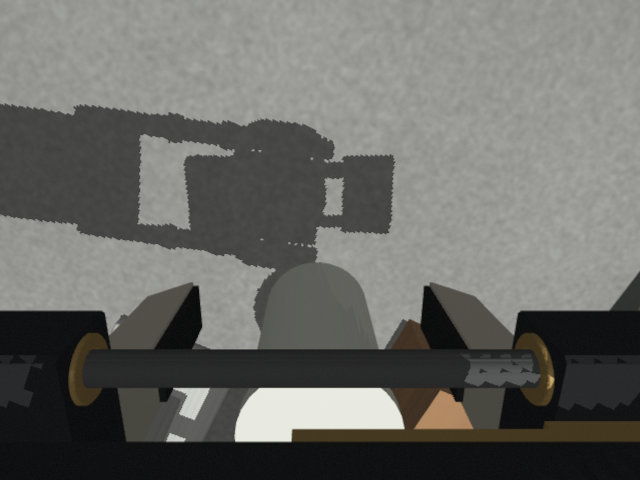

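```bash
cat > h.py <<'E'
import numpy as np, cv2
from scipy.spatial.transform import Rotation as R
from plant import readout, imaging, bot
def cam(n):
    c=imaging.get_calibration(n)
    if n=="wrist":
        o=readout.get_obs(); T=np.eye(4); T[:3,:3]=R.from_euler('xyz',o['tcp_rot']).as_matrix(); T[:3,3]=o['tool_pos']
        M=T@c['mount']; return c,M[:3,:3],M[:3,3]
    return c,R.from_euler('xyz',c['rotation']).as_matrix(),np.array(c['position'])
def proj(n,P):
    c,Rm,p=cam(n); q=(np.atleast_2d(P)-p)@Rm
    return np.c_[c['cx']+c['fx']*q[:,0]/-q[:,2], c['cy']-c['fy']*q[:,1]/-q[:,2]]
def atz(n,uv,z):
    c,Rm,p=cam(n); d=Rm@np.array([(uv[0]-c['cx'])/c['fx'],-(uv[1]-c['cy'])/c['fy'],-1]); return p+d*(z-p[2])/d[2]
E
python3 - <<'E'
from h import *
print(proj("top",[[0,0,0],[226,-473,218]]),proj("side",[[0,0,0],[226,-473,218]]))
t=cv2.imread("pics/top0.png"); s=cv2.imread("pics/side0.png")
a=cv2.resize(t[120:290,200:360],None,fx=3.5,fy=3.5,interpolation=cv2.INTER_CUBIC)
cv2.imwrite("pics/topc.png",a)
a=cv2.resize(s[180:380,180:350],None,fx=3,fy=3,interpolation=cv2.INTER_CUBIC)
cv2.imwrite("pics/sidec.png",a)
E
```

```text
[[328.17607001 399.35004815]
 [494.88322023 332.76885587]] [[467.31829265 373.79993843]
 [498.84695839 182.30287991]]
```

View pics/topc.png

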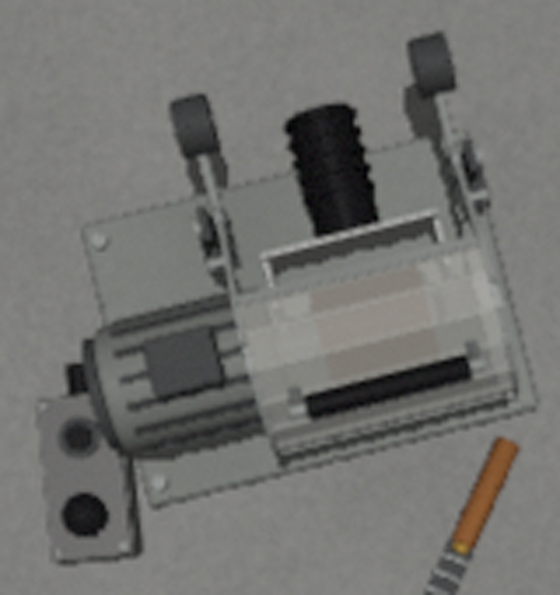

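View pics/sidec.png

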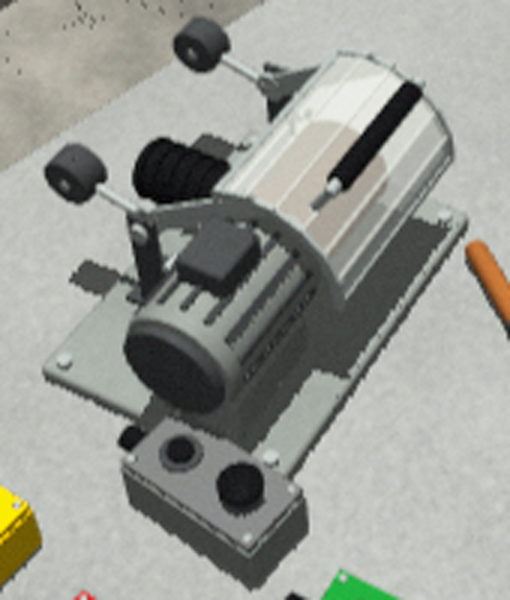

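Run:
```python
from h import *
from scipy.optimize import least_squares
print("stop",atz("top",(224.3,266.9),89),atz("side",(260.3,342.3),89))
print("start",atz("top",(200+77/3.5,120+436/3.5),71),atz("side",(180+180/3,180+452/3),71))
print("handle L",atz("top",(288,236),226),atz("side",(291.7,241),226))
print("handle R",atz("top",(333.7,224.6),226),atz("side",(318.3,210.7),226))
# machine fit
tp=lambda u,v:(200+u/3.5,120+v/3.5); sp=lambda u,v:(180+u/3,180+v/3)
M=[([-186-120+120+120-0,0,0],None)]
pts=[([-66,69,226],tp(308,406),"top"),([-66,-69,226],tp(468,366),"top"),([-66,69,226],sp(335,183),"side"),([-66,-69,226],sp(415,92),"side"),
([170,240,18],tp(82,228),"top"),([-100,240,18],tp(153,505),"top"),([-100,-130,18],tp(538,408),"top"),([170,240,18],sp(44,370),"side"),([-100,-130,18],sp(467,222),"side")]
def f(p):
    r=[]
    for m,uv,n in pts:
        P=R.from_euler('z',p[2]).apply(m)+[p[0],p[1],0]
        r.append(proj(n,P)[0]-uv)
    return np.ravel(r)
for y in(0,):
    s=least_squares(f,[450,50,.2]); print(s.x,s.cost); print(s.fun.reshape(-1,2).round(1))
Rz=R.from_euler('z',s.x[2])
for n,m in dict(handle=[-66,0,226],hL=[-66,69,226],hR=[-66,-69,226],hinge=[120,0,120]).items(): print(n,Rz.apply(m)+[s.x[0],s.x[1],0])
```

```text
stop [423.20934938 316.28519183  89.        ] [413.67005907 325.30274083  89.        ]
start [493.45285824 326.66380034  71.        ] [487.58257654 329.48328532  71.        ]
handle L [506.12010432 110.2026797  226.        ] [504.0970591 113.6720986 226.       ]
handle R [537.37242124 -20.58398382 226.        ] [531.11690693 -18.48338054 226.        ]
[5.83278935e+02 6.14376963e+01 2.42365046e-01] 13.396146630172177
[[-0.8  1.2]
 [ 0.3  0.6]
 [ 0.7  0. ]
 [-0.6 -1.3]
 [-1.1 -0.4]
 [-1.3  1.3]
 [ 0.4  0.2]
 [-1.9 -1.3]
 [ 1.3 -3.1]]
handle [519.20791186  45.59774791 226.        ]
hL [502.64796577 112.58109051 226.        ]
hR [535.76785795 -21.38559468 226.        ]
hinge [699.77170495  90.23760259 120.        ]
```

```bash
cat >> h.py <<'E'
def pose():
    o=readout.get_obs(); return np.array(o['tool_pos']),R.from_euler('xyz',o['tcp_rot']),o
def mk(d,z):  # tool x along d, z approx
    d=np.array(d,float);d/=np.linalg.norm(d); z=np.array(z,float); z-=d*(z@d); z/=np.linalg.norm(z)
    return R.from_matrix(np.c_[d,np.cross(z,d),z])
def plan(P,Rt=None):
    p,r,o=pose()
    if Rt is not None:
        v=(r.inv()*Rt).as_rotvec(); print("rot tool rv",v.round(3),"rows",np.linalg.norm(v)/.14)
        r=Rt
    print("then shift cm",(r.inv().apply(np.array(P)-p)/10).round(2), "at",p.round(1))
E
python3 - <<'E'
from h import *
p,r,o=pose()
print(r.as_matrix().round(3)); print(np.arctan2(*r.as_matrix()[[1,0],2]))
for a in (1.03,1.03-np.pi): 
  plan([450,-100,400],mk([0,0,-1],[np.cos(a),np.sin(a),0]))
E
```

```text
[[-0.     0.902  0.432]
 [ 0.001  0.432 -0.902]
 [-1.     0.    -0.001]]
-1.1239686479394568
rot tool rv [-2.154e+00 -0.000e+00 -1.000e-03] rows 15.385492005330763
then shift cm [-18.24   0.07  43.48] at [ 226.8 -473.2  217.6]
rot tool rv [ 0.988 -0.001  0.   ] rows 7.054460448856519
then shift cm [-18.24  -0.07 -43.48] at [ 226.8 -473.2  217.6]
```

Request:
arm_command([
  {"tx":-2,"wx":-0.12},
  {"tx":-2,"wx":-0.12},
  {"tx":-2,"wx":-0.12},
  {"tx":-2,"wx":-0.12},
  {"tx":-2,"wx":-0.12},
  {"tx":-2,"wx":-0.12},
  {"tx":-2,"wx":-0.12},
  {"tx":-2,"wx":-0.12},
  {"tx":-2,"wx":-0.12,"jaw":-1},
  {"wx":-0.12,"jaw":-1},
  {"wx":-0.12,"jaw":-1},
  {"wx":-0.12,"jaw":-1},
  {"wx":-0.12,"jaw":-1},
  {"wx":-0.12,"jaw":-1},
  {"wx":-0.12,"jaw":-1},
  {"wx":-0.12,"jaw":-1},
  {"wx":-0.12,"jaw":-1},
  {"wx":-0.12,"jaw":-1},
])

```text
invalid input at $.plan[0]: expected keys tx, ty, tz, wx, wy, wz, jaw
```

Run:
```python
from h import *
Rt=mk([0,0,-1],[np.cos(1.03),np.sin(1.03),0])
plan([450,-100,400],Rt)
print(Rt.inv().apply(np.array([420,318,300])-[450,-100,400])/10)
print(readout.get_obs()['joint_positions'].round(3))
```

```text
rot tool rv [-2.154e+00 -0.000e+00 -1.000e-03] rows 15.385492005330763
then shift cm [-18.24   0.07  43.48] at [ 226.8 -473.2  217.6]
[10.         24.09132469 34.29064121]
[-1.27   0.343  1.525 -0.     1.275 -0.146]
```

Request:
arm_command([
  {"tx":-2,"ty":0,"tz":0,"wx":-0.12,"wy":0,"wz":0,"jaw":-1},
  {"tx":-2,"ty":0,"tz":0,"wx":-0.12,"wy":0,"wz":0,"jaw":-1},
  {"tx":-2,"ty":0,"tz":0,"wx":-0.12,"wy":0,"wz":0,"jaw":-1},
  {"tx":-2,"ty":0,"tz":0,"wx":-0.12,"wy":0,"wz":0,"jaw":-1},
  {"tx":-2,"ty":0,"tz":0,"wx":-0.12,"wy":0,"wz":0,"jaw":-1},
  {"tx":-2,"ty":0,"tz":0,"wx":-0.12,"wy":0,"wz":0,"jaw":-1},
  {"tx":-2,"ty":0,"tz":0,"wx":-0.12,"wy":0,"wz":0,"jaw":-1},
  {"tx":-2,"ty":0,"tz":0,"wx":-0.12,"wy":0,"wz":0,"jaw":-1},
  {"tx":-2,"ty":0,"tz":0,"wx":-0.12,"wy":0,"wz":0,"jaw":-1},
  {"tx":0,"ty":0,"tz":0,"wx":-0.12,"wy":0,"wz":0,"jaw":-1},
  {"tx":0,"ty":0,"tz":0,"wx":-0.12,"wy":0,"wz":0,"jaw":-1},
  {"tx":0,"ty":0,"tz":0,"wx":-0.12,"wy":0,"wz":0,"jaw":-1},
  {"tx":0,"ty":0,"tz":0,"wx":-0.12,"wy":0,"wz":0,"jaw":-1},
  {"tx":0,"ty":0,"tz":0,"wx":-0.12,"wy":0,"wz":0,"jaw":-1},
  {"tx":0,"ty":0,"tz":0,"wx":-0.12,"wy":0,"wz":0,"jaw":-1},
  {"tx":0,"ty":0,"tz":0,"wx":-0.12,"wy":0,"wz":0,"jaw":-1},
  {"tx":0,"ty":0,"tz":0,"wx":-0.12,"wy":0,"wz":0,"jaw":-1},
  {"tx":0,"ty":0,"tz":0,"wx":-0.12,"wy":0,"wz":0,"jaw":-1},
])

```text
time: 1.95
tool_pos: [226.8, -473.3, 397.8]
tcp_rot: [0.866, 1.57, 1.907]
contact_force: [-0.4, 0.3, 0.1]
grip_width: 0.6
```

Run:
```python
from h import *
Rt=mk([0,0,-1],[np.cos(1.03),np.sin(1.03),0])
plan([450,-100,400],Rt)
print(Rt.inv().apply(np.array([420,318,300])-[450,-100,400])/10)
print(readout.get_obs()['joint_positions'].round(3))
```

```text
rot tool rv [ 0.011  0.    -0.001] rows 0.07888482534823224
then shift cm [-0.22  0.09 43.5 ] at [ 226.8 -473.3  397.8]
[10.         24.09132469 34.29064121]
[-1.27   0.275  1.137 -0.     1.731 -2.311]
```

Request:
arm_command([
  {"tx":0,"ty":0,"tz":4.35,"wx":0,"wy":0,"wz":0,"jaw":-1},
  {"tx":0,"ty":0,"tz":4.35,"wx":0,"wy":0,"wz":0,"jaw":-1},
  {"tx":0,"ty":0,"tz":4.35,"wx":0,"wy":0,"wz":0,"jaw":-1},
  {"tx":0,"ty":0,"tz":4.35,"wx":0,"wy":0,"wz":0,"jaw":-1},
  {"tx":0,"ty":0,"tz":4.35,"wx":0,"wy":0,"wz":0,"jaw":-1},
  {"tx":0,"ty":0,"tz":4.35,"wx":0,"wy":0,"wz":0,"jaw":-1},
  {"tx":0,"ty":0,"tz":4.35,"wx":0,"wy":0,"wz":0,"jaw":-1},
  {"tx":0,"ty":0,"tz":4.35,"wx":0,"wy":0,"wz":0,"jaw":-1},
  {"tx":0,"ty":0,"tz":4.35,"wx":0,"wy":0,"wz":0,"jaw":-1},
  {"tx":0,"ty":0,"tz":4.35,"wx":0,"wy":0,"wz":0,"jaw":-1},
  {"tx":0,"ty":2.4,"tz":3.43,"wx":0,"wy":0,"wz":0,"jaw":-1},
  {"tx":0,"ty":2.4,"tz":3.43,"wx":0,"wy":0,"wz":0,"jaw":-1},
  {"tx":0,"ty":2.4,"tz":3.43,"wx":0,"wy":0,"wz":0,"jaw":-1},
  {"tx":0,"ty":2.4,"tz":3.43,"wx":0,"wy":0,"wz":0,"jaw":-1},
  {"tx":0,"ty":2.4,"tz":3.43,"wx":0,"wy":0,"wz":0,"jaw":-1},
  {"tx":0,"ty":2.4,"tz":3.43,"wx":0,"wy":0,"wz":0,"jaw":-1},
  {"tx":0,"ty":2.4,"tz":3.43,"wx":0,"wy":0,"wz":0,"jaw":-1},
  {"tx":0,"ty":2.4,"tz":3.43,"wx":0,"wy":0,"wz":0,"jaw":-1},
  {"tx":0,"ty":2.4,"tz":3.43,"wx":0,"wy":0,"wz":0,"jaw":-1},
  {"tx":0,"ty":2.4,"tz":3.43,"wx":0,"wy":0,"wz":0,"jaw":-1},
])

```text
time: 3.95
tool_pos: [416.3, 320.0, 397.9]
tcp_rot: [3.043, 1.57, -2.204]
contact_force: [1.0, -0.1, -0.0]
grip_width: 0.2
```

Run:
```python
from h import *
Rt=mk([0,0,-1],[np.cos(1.03),np.sin(1.03),0])
plan([420,318,250],Rt)
print(readout.get_obs()['joint_positions'].round(3))
print(proj("wrist",[[420,318,89],[493,326,71]]))
cv2.imwrite("pics/w1.png",imaging.capture("wrist"))
```

```text
rot tool rv [ 0.006 -0.    -0.   ] rows 0.044461355603971145
then shift cm [14.79 -0.42  0.02] at [416.3 320.  397.9]
[ 0.509  0.275  1.136 -0.     1.731 -0.527]
[[311.08850751 176.31536141]
 [347.44935683 221.66204819]]
```

View pics/w1.png

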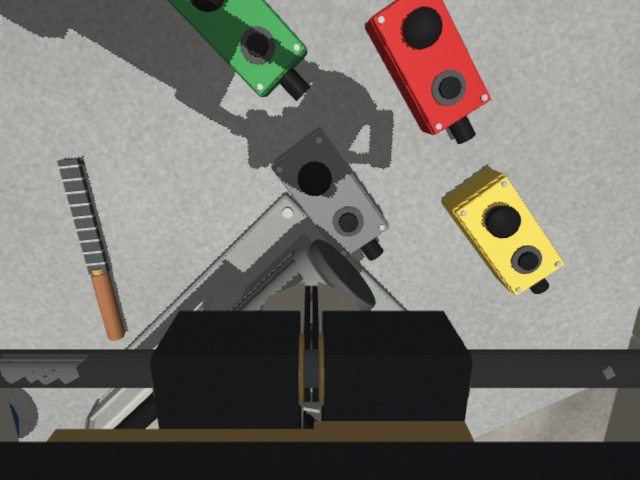

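Run:
```python
from h import *
im=cv2.imread("pics/w1.png")
cv2.imwrite("pics/w1c.png",cv2.resize(im[110:270,240:420],None,fx=3.5,fy=3.5,interpolation=cv2.INTER_CUBIC))
for uv in [(314,179)]: print(atz("wrist",uv,87))
print(atz("wrist",(348,222),71))
```

```text
[422.65938615 325.30421306  87.        ]
[491.48870329 332.88785615  71.        ]
```

View pics/w1c.png

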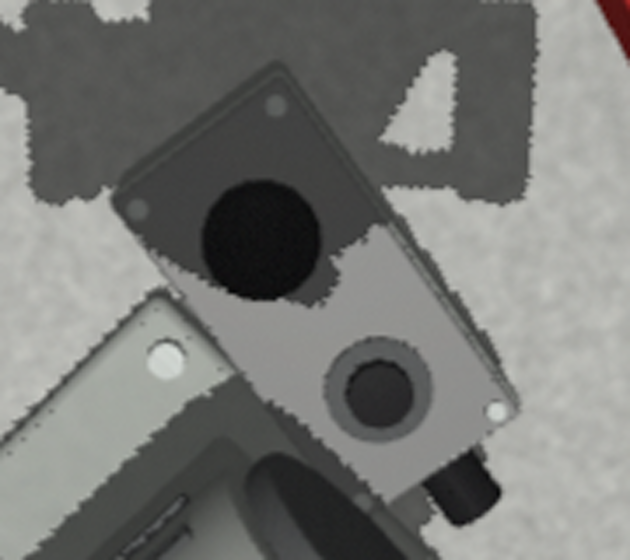

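Run:
```python
from h import *
plan([417,323,118],None)
```

```text
then shift cm [27.89 -0.36 -0.12] at [415.2 325.1 396.9]
```

Request:
arm_command([
  {"tx":2.7,"ty":-0.03,"tz":0,"wx":0,"wy":0,"wz":0,"jaw":-1},
  {"tx":2.7,"ty":-0.03,"tz":0,"wx":0,"wy":0,"wz":0,"jaw":-1},
  {"tx":2.7,"ty":-0.03,"tz":0,"wx":0,"wy":0,"wz":0,"jaw":-1},
  {"tx":2.7,"ty":-0.03,"tz":0,"wx":0,"wy":0,"wz":0,"jaw":-1},
  {"tx":2.7,"ty":-0.03,"tz":0,"wx":0,"wy":0,"wz":0,"jaw":-1},
  {"tx":2.7,"ty":-0.03,"tz":0,"wx":0,"wy":0,"wz":0,"jaw":-1},
  {"tx":2.7,"ty":-0.03,"tz":0,"wx":0,"wy":0,"wz":0,"jaw":-1},
  {"tx":2.7,"ty":-0.03,"tz":0,"wx":0,"wy":0,"wz":0,"jaw":-1},
  {"tx":2.7,"ty":0,"tz":0,"wx":0,"wy":0,"wz":0,"jaw":-1},
  {"tx":2.7,"ty":0,"tz":0,"wx":0,"wy":0,"wz":0,"jaw":-1},
  {"tx":0.5,"ty":0,"tz":0,"wx":0,"wy":0,"wz":0,"jaw":-1},
  {"tx":0,"ty":0,"tz":0,"wx":0,"wy":0,"wz":0,"jaw":-1},
  {"tx":0,"ty":0,"tz":0,"wx":0,"wy":0,"wz":0,"jaw":-1},
])

```text
time: 5.3
tool_pos: [419.7, 317.4, 124.3]
tcp_rot: [-0.573, 1.569, 0.463]
contact_force: [-0.3, 0.1, -0.5]
grip_width: 0.4
```

Run:
```python
from h import *
plan([417,323,105],None)
cv2.imwrite("pics/s2.png",cv2.resize(imaging.capture("side")[230:400,170:370],None,fx=3.5,fy=3.5))
cv2.imwrite("pics/w2.png",imaging.capture("wrist"))
print(readout.get_obs()['contact_force'])
```

```text
then shift cm [1.93 0.52 0.34] at [419.7 317.4 124.3]
[ 0.96887127 -0.71216663  0.06183277]
```

View pics/s2.png

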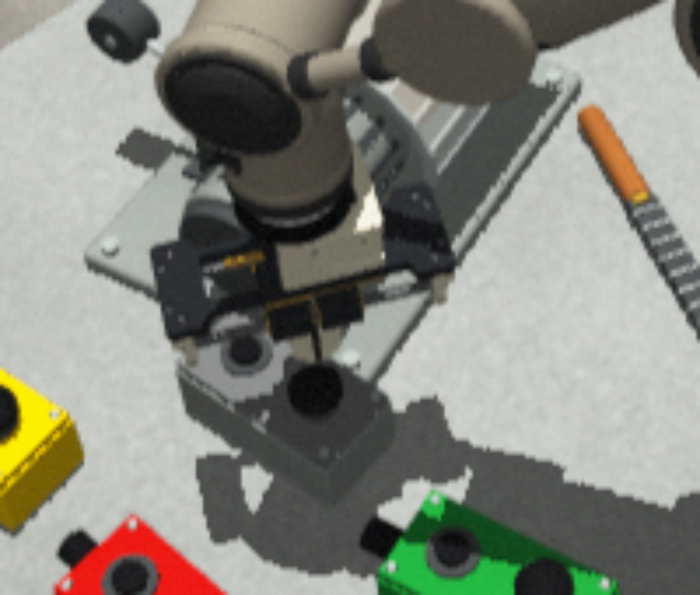

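View pics/w2.png

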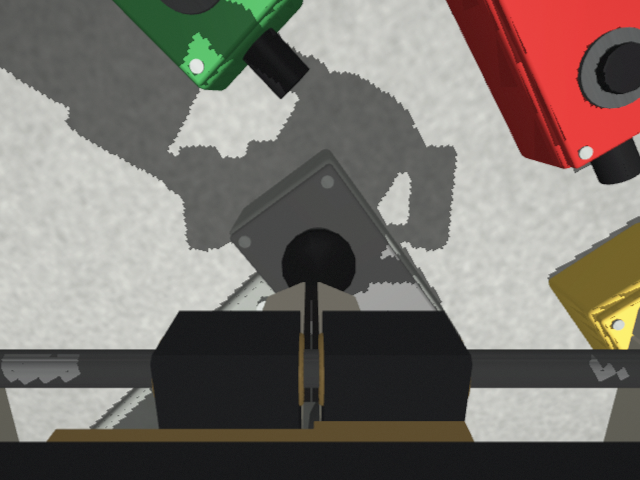

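Run:
```python
from h import *
p,r,o=pose()
print(p,atz("wrist",(318,262),89), proj("wrist",[r.apply([22,0,0])+p]), proj("side",[r.apply([22,0,0])+p]))
```

```text
[419.74747361 317.44705363 124.52860804] [420.45886895 321.47655259  89.        ] [[310.6666318  275.35005736]] [[260.45603321 335.8454919 ]]
```

Request:
arm_command([
  {"tx":0.5,"ty":0.2,"tz":0.2,"wx":0,"wy":0,"wz":0,"jaw":-1},
  {"tx":0.4,"ty":0.2,"tz":0.1,"wx":0,"wy":0,"wz":0,"jaw":-1},
  {"tx":0.2,"ty":0,"tz":0,"wx":0,"wy":0,"wz":0,"jaw":-1},
  {"tx":0,"ty":0,"tz":0,"wx":0,"wy":0,"wz":0,"jaw":-1},
])

```text
time: 5.8
tool_pos: [416.7, 321.6, 111.7]
tcp_rot: [2.739, 1.57, -2.508]
contact_force: [-0.8, -0.8, -0.2]
grip_width: 0.4
```

Request:
arm_command([
  {"tx":0.2,"ty":-0.1,"tz":0.1,"wx":0,"wy":0,"wz":0,"jaw":-1},
  {"tx":0.2,"ty":0,"tz":0,"wx":0,"wy":0,"wz":0,"jaw":-1},
  {"tx":0,"ty":0,"tz":0,"wx":0,"wy":0,"wz":0,"jaw":-1},
])

```text
time: 6.1
tool_pos: [418.3, 321.8, 107.8]
tcp_rot: [2.808, 1.57, -2.439]
contact_force: [0.2, 0.2, 1.0]
grip_width: 0.5
```

Request:
arm_command([
  {"tx":0.2,"ty":0,"tz":0,"wx":0,"wy":0,"wz":0,"jaw":-1},
  {"tx":0.1,"ty":0,"tz":0,"wx":0,"wy":0,"wz":0,"jaw":-1},
  {"tx":0,"ty":0,"tz":0,"wx":0,"wy":0,"wz":0,"jaw":-1},
])

```text
time: 6.4
tool_pos: [418.3, 321.9, 104.9]
tcp_rot: [2.894, 1.57, -2.353]
contact_force: [0.2, 0.3, -0.7]
grip_width: 0.6
```

Request:
arm_command([
  {"tx":0.1,"ty":0,"tz":0,"wx":0,"wy":0,"wz":0,"jaw":-1},
  {"tx":0.1,"ty":0,"tz":0,"wx":0,"wy":0,"wz":0,"jaw":-1},
  {"tx":0,"ty":0,"tz":0,"wx":0,"wy":0,"wz":0,"jaw":-1},
])

```text
time: 6.7
tool_pos: [418.3, 321.9, 102.9]
tcp_rot: [2.917, 1.571, -2.331]
contact_force: [-0.3, -1.0, 0.1]
grip_width: 0.5
```

Run:
```python
from h import *
cv2.imwrite("pics/s3.png",cv2.resize(imaging.capture("side")[270:380,200:330],None,fx=5,fy=5,interpolation=cv2.INTER_CUBIC))
cv2.imwrite("pics/w3.png",cv2.resize(imaging.capture("wrist")[200:360,200:420],None,fx=3.5,fy=3.5))
for i in range(4):print(readout.get_obs()['contact_force'],readout.get_obs()['tool_pos'])
```

```text
[-0.11882943  0.51568489 -0.81705994] [418.42512299 321.94593331 103.05809719]
[-0.11882943  0.51568489 -0.81705994] [418.42512299 321.94593331 103.05809719]
[-0.11882943  0.51568489 -0.81705994] [418.42512299 321.94593331 103.05809719]
[-0.11882943  0.51568489 -0.81705994] [418.42512299 321.94593331 103.05809719]
```

View pics/s3.png

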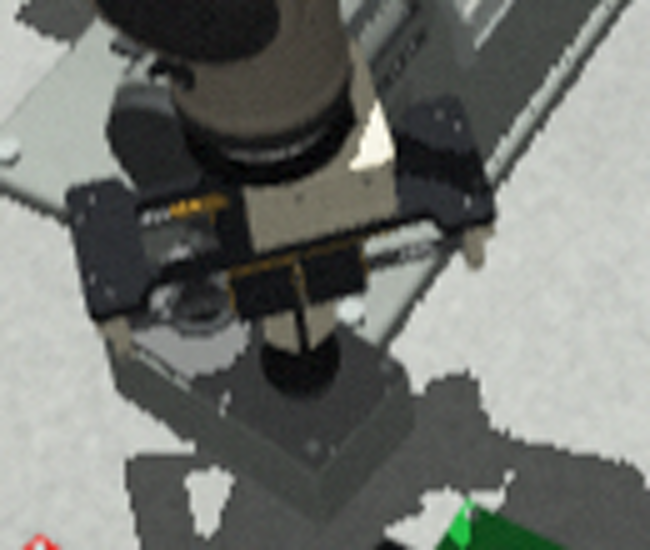

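View pics/w3.png

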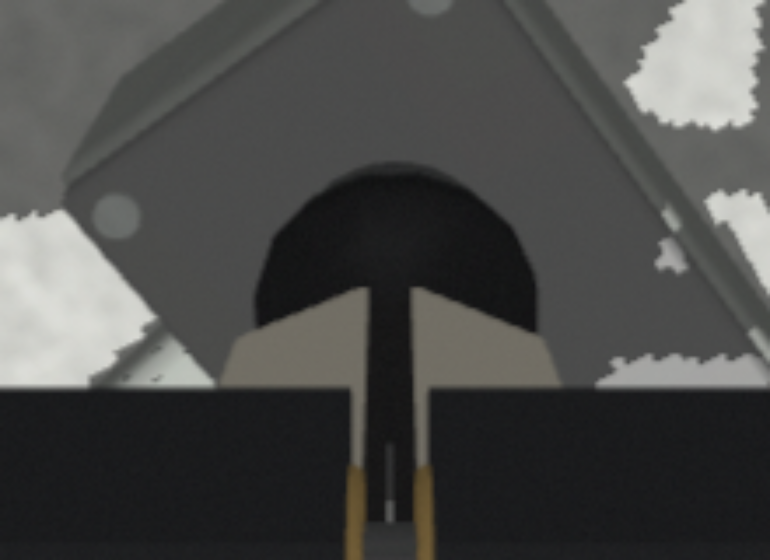

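Request:
arm_command([
  {"tx":0.1,"ty":0,"tz":0,"wx":0,"wy":0,"wz":0,"jaw":-1},
  {"tx":0,"ty":0,"tz":0,"wx":0,"wy":0,"wz":0,"jaw":-1},
])

```text
time: 7.0
tool_pos: [418.4, 321.9, 102.0]
tcp_rot: [3.067, 1.571, -2.18]
contact_force: [-0.6, -0.0, 0.9]
grip_width: 0.5
```

Request:
arm_command([
  {"tx":0.1,"ty":0,"tz":0,"wx":0,"wy":0,"wz":0,"jaw":-1},
  {"tx":0,"ty":0,"tz":0,"wx":0,"wy":0,"wz":0,"jaw":-1},
])

```text
time: 7.2
tool_pos: [418.3, 321.9, 100.9]
tcp_rot: [2.808, 1.571, -2.44]
contact_force: [0.5, -0.1, -0.4]
grip_width: 0.3
```

Request:
arm_command([
  {"tx":0.1,"ty":0,"tz":0,"wx":0,"wy":0,"wz":0,"jaw":-1},
  {"tx":0,"ty":0,"tz":0,"wx":0,"wy":0,"wz":0,"jaw":-1},
])

```text
time: 7.4
tool_pos: [418.4, 321.9, 100.0]
tcp_rot: [3.058, 1.571, -2.189]
contact_force: [0.2, 0.8, 0.0]
grip_width: 0.5
```

Run:
```python
from h import *
p,r,o=pose()
c,Rm,pc=cam("wrist")
w=imaging.capture("wrist")
cv2.imwrite("pics/w4.png",cv2.resize(w[200:360,200:420],None,fx=3.5,fy=3.5))
for x in (10,15,20,22,25): print(x,proj("wrist",[r.apply([x,y,0])+p for y in(-9.5,0,9.5)]).round(0).tolist(),proj("side",[r.apply([x,0,0])+p]).round(1))
print(proj("wrist",[[420.5,321.5,89],[420.5,321.5,83]]),proj("side",[[420.5,321.5,89],[420.5,321.5,83]]))
s=imaging.capture("side")
cv2.imwrite("pics/s4.png",cv2.resize(s[310:370,230:300],None,fx=8,fy=8,interpolation=cv2.INTER_CUBIC))
```

```text
10 [[311.0, 305.0], [311.0, 286.0], [311.0, 267.0]] [[260.  340.1]]
15 [[311.0, 300.0], [311.0, 281.0], [311.0, 262.0]] [[260.1 341.2]]
20 [[311.0, 295.0], [311.0, 277.0], [311.0, 259.0]] [[260.3 342.4]]
22 [[311.0, 293.0], [311.0, 275.0], [311.0, 257.0]] [[260.4 342.8]]
25 [[311.0, 291.0], [311.0, 273.0], [311.0, 255.0]] [[260.5 343.5]]
[[312.20978144 289.12854826]
 [312.17508271 283.61814118]] [[259.53788453 339.75330242]
 [259.74268387 341.08896182]]
```

View pics/s4.png

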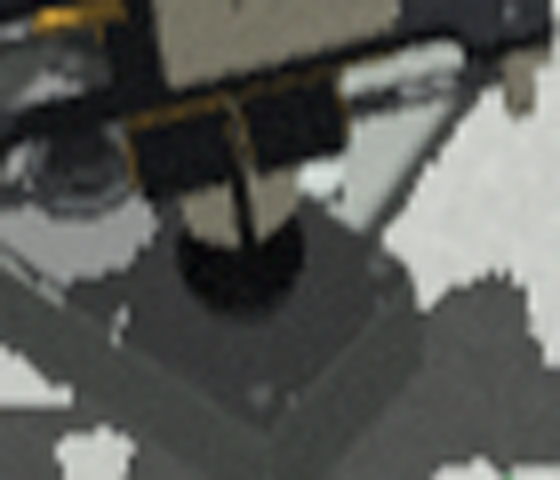

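View pics/w4.png

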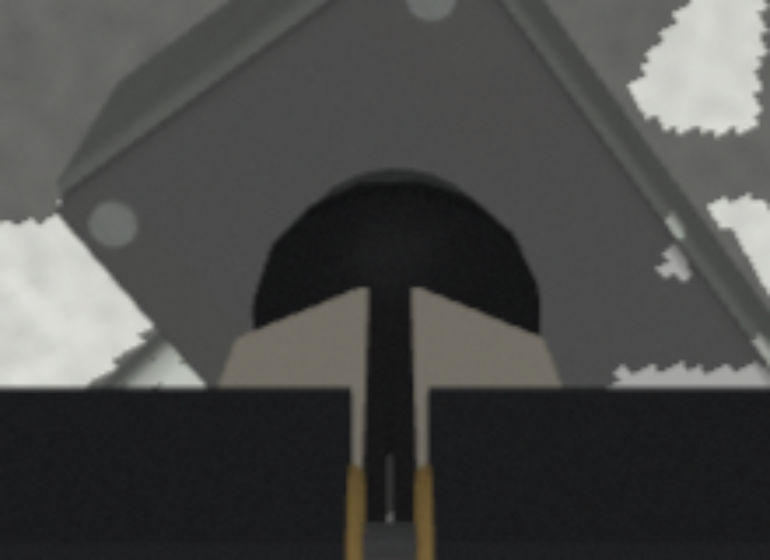

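Request:
arm_command([
  {"tx":0.1,"ty":0,"tz":0,"wx":0,"wy":0,"wz":0,"jaw":-1},
  {"tx":0,"ty":0,"tz":0,"wx":0,"wy":0,"wz":0,"jaw":-1},
])

```text
time: 7.7
tool_pos: [418.4, 321.9, 99.0]
tcp_rot: [2.975, 1.571, -2.272]
contact_force: [0.2, 0.2, 0.3]
grip_width: 0.5
```

Request:
arm_command([
  {"tx":0.1,"ty":0,"tz":0,"wx":0,"wy":0,"wz":0,"jaw":-1},
  {"tx":0,"ty":0,"tz":0,"wx":0,"wy":0,"wz":0,"jaw":-1},
])

```text
time: 7.9
tool_pos: [418.3, 321.9, 97.9]
tcp_rot: [2.864, 1.571, -2.383]
contact_force: [-0.3, 0.8, -0.1]
grip_width: 0.3
```

Run:
```python
from h import *
p,r,o=pose()
w=imaging.capture("wrist")
cv2.imwrite("pics/w5.png",cv2.resize(w[220:320,240:390],None,fx=5,fy=5,interpolation=cv2.INTER_CUBIC))
th=np.linspace(0,2*np.pi,100)
def draw(w,z,rad,c=(420.5,321.5)):
    return proj("wrist",np.c_[c[0]+rad*np.cos(th),c[1]+rad*np.sin(th),0*th+z])
for z in(89,83,75): print(z,draw(w,z,20).min(0),draw(w,z,20).max(0))
hsv=w.max(2); 
row=hsv[240:300,311]; print(row)
for rr in(270,280,285): print(rr,hsv[rr,265:365].tolist())
```

```text
89 [268.2538979  249.73616947] [356.17916999 329.73486482]
83 [269.48463606 245.16477825] [354.87768578 323.20442171]
75 [271.01941377 239.47550969] [353.25466173 315.04366717]
[76 75 76 76 76 76 77 76 77 64 47 42 47 32 20 22 20 23 22 25 23 26 26 25
 24 25 27 26 27 27 31 29 31 30 30 30 31 29 29 28 29 28 28 28 27 27 27 26
 24 25 25 25 24 24 25 25 23 25 24 22]
270 [76, 76, 76, 76, 76, 75, 76, 76, 76, 76, 77, 76, 69, 49, 27, 19, 20, 22, 22, 24, 22, 23, 23, 21, 23, 25, 25, 22, 24, 21, 24, 23, 23, 24, 25, 25, 26, 28, 29, 27, 29, 29, 30, 30, 30, 28, 31, 30, 28, 29, 26, 28, 29, 28, 28, 27, 29, 29, 28, 28, 28, 27, 27, 25, 25, 23, 24, 23, 24, 23, 21, 23, 24, 22, 23, 22, 23, 22, 22, 21, 19, 19, 39, 67, 76, 77, 76, 76, 75, 77, 75, 76, 76, 76, 76, 75, 76, 77, 76, 75]
280 [76, 76, 76, 76, 76, 77, 76, 75, 77, 51, 21, 22, 21, 21, 22, 21, 22, 22, 23, 23, 21, 22, 21, 22, 24, 23, 21, 23, 21, 23, 25, 25, 25, 23, 26, 25, 26, 28, 28, 29, 30, 28, 29, 27, 29, 28, 29, 29, 30, 28, 28, 28, 28, 27, 26, 27, 28, 25, 25, 25, 24, 23, 24, 21, 24, 22, 22, 24, 24, 23, 23, 22, 23, 22, 24, 22, 22, 20, 24, 24, 21, 21, 23, 21, 22, 21, 22, 46, 69, 76, 75, 76, 74, 76, 75, 76, 77, 76, 76, 76]
285 [76, 76, 76, 77, 74, 77, 77, 58, 32, 20, 23, 23, 23, 20, 23, 21, 22, 22, 23, 22, 20, 22, 22, 24, 22, 24, 22, 25, 50, 73, 96, 105, 108, 114, 114, 114, 113, 113, 113, 101, 61, 24, 27, 26, 27, 28, 27, 25, 26, 27, 26, 27, 74, 105, 114, 113, 114, 113, 114, 114, 111, 103, 90, 59, 30, 23, 22, 24, 24, 23, 21, 23, 22, 21, 22, 21, 24, 21, 21, 22, 22, 23, 21, 23, 21, 22, 22, 20, 23, 60, 76, 76, 76, 77, 76, 77, 76, 76, 75, 76]
```

View pics/w5.png

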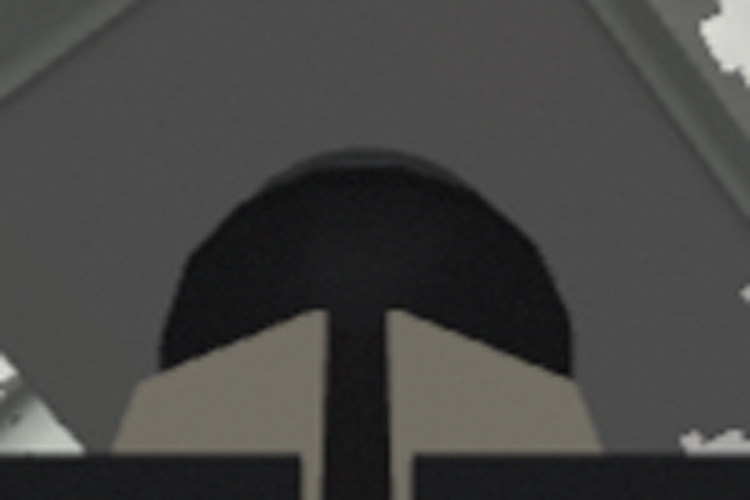

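Request:
arm_command([
  {"tx":0.2,"ty":0,"tz":0,"wx":0,"wy":0,"wz":0,"jaw":-1},
  {"tx":0.1,"ty":0,"tz":0,"wx":0,"wy":0,"wz":0,"jaw":-1},
  {"tx":0,"ty":0,"tz":0,"wx":0,"wy":0,"wz":0,"jaw":-1},
])

```text
time: 8.25
tool_pos: [418.3, 321.9, 94.8]
tcp_rot: [2.877, 1.57, -2.37]
contact_force: [-0.1, 0.1, -0.3]
grip_width: 0.1
```

Request:
arm_command([
  {"tx":0.2,"ty":0,"tz":0,"wx":0,"wy":0,"wz":0,"jaw":-1},
  {"tx":0.1,"ty":0,"tz":0,"wx":0,"wy":0,"wz":0,"jaw":-1},
  {"tx":0,"ty":0,"tz":0,"wx":0,"wy":0,"wz":0,"jaw":-1},
])

```text
time: 8.55
tool_pos: [418.3, 321.9, 91.9]
tcp_rot: [2.787, 1.57, -2.46]
contact_force: [-0.8, 1.0, -0.1]
grip_width: 0.5
```

Request:
arm_command([
  {"tx":0.2,"ty":0,"tz":0,"wx":0,"wy":0,"wz":0,"jaw":-1},
  {"tx":0.1,"ty":0,"tz":0,"wx":0,"wy":0,"wz":0,"jaw":-1},
  {"tx":0,"ty":0,"tz":0,"wx":0,"wy":0,"wz":0,"jaw":-1},
])

```text
time: 8.85
tool_pos: [418.3, 321.9, 88.9]
tcp_rot: [2.78, 1.57, -2.468]
contact_force: [-0.3, -0.7, -0.1]
grip_width: 0.9
```

Run:
```python
from h import *
p,r,o=pose(); print(p)
s=imaging.capture("side")
cv2.imwrite("pics/s6.png",cv2.resize(s[300:370,220:300],None,fx=8,fy=8,interpolation=cv2.INTER_CUBIC))
w=imaging.capture("wrist")
cv2.imwrite("pics/w6.png",cv2.resize(w[220:320,240:390],None,fx=5,fy=5,interpolation=cv2.INTER_CUBIC))
```

```text
[418.30544238 321.89832624  88.86066471]
```

View pics/s6.png

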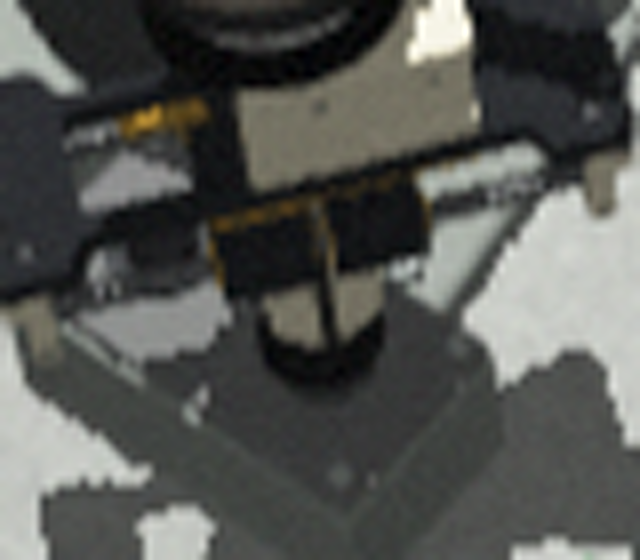

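View pics/w6.png

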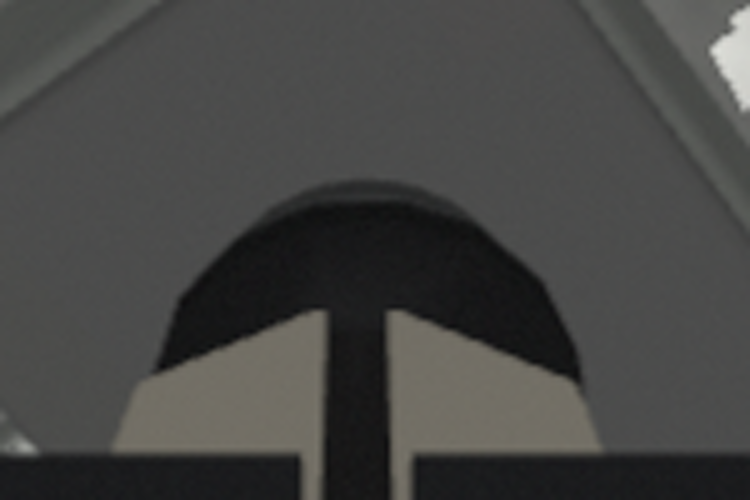

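Request:
arm_command([
  {"tx":0.2,"ty":0,"tz":0,"wx":0,"wy":0,"wz":0,"jaw":-1},
  {"tx":0.1,"ty":0,"tz":0,"wx":0,"wy":0,"wz":0,"jaw":-1},
  {"tx":0,"ty":0,"tz":0,"wx":0,"wy":0,"wz":0,"jaw":-1},
])

```text
time: 9.25
tool_pos: [418.3, 321.9, 85.9]
tcp_rot: [2.825, 1.57, -2.422]
contact_force: [0.6, 0.8, 0.1]
grip_width: 0.4
```

Request:
arm_command([
  {"tx":0.1,"ty":0,"tz":0,"wx":0,"wy":0,"wz":0,"jaw":-1},
  {"tx":0.1,"ty":0,"tz":0,"wx":0,"wy":0,"wz":0,"jaw":-1},
  {"tx":0,"ty":0,"tz":0,"wx":0,"wy":0,"wz":0,"jaw":-1},
])

```text
time: 9.55
tool_pos: [418.3, 321.9, 83.9]
tcp_rot: [2.873, 1.571, -2.374]
contact_force: [-0.3, -0.9, -0.2]
grip_width: 0.4
```

Request:
arm_command([
  {"tx":0.1,"ty":0,"tz":0,"wx":0,"wy":0,"wz":0,"jaw":-1},
  {"tx":0.1,"ty":0,"tz":0,"wx":0,"wy":0,"wz":0,"jaw":-1},
  {"tx":0,"ty":0,"tz":0,"wx":0,"wy":0,"wz":0,"jaw":-1},
])

```text
time: 9.85
tool_pos: [418.3, 321.9, 81.9]
tcp_rot: [2.958, 1.57, -2.289]
contact_force: [1.2, -0.3, -0.4]
grip_width: 0.2
```

Request:
arm_command([
  {"tx":0.1,"ty":0,"tz":0,"wx":0,"wy":0,"wz":0,"jaw":-1},
  {"tx":0,"ty":0,"tz":0,"wx":0,"wy":0,"wz":0,"jaw":-1},
])

```text
time: 10.05
tool_pos: [418.3, 321.9, 80.9]
tcp_rot: [2.938, 1.57, -2.309]
contact_force: [0.0, 0.1, 1.0]
grip_width: 0.5
```

Request:
arm_command([
  {"tx":0.1,"ty":0,"tz":0,"wx":0,"wy":0,"wz":0,"jaw":-1},
  {"tx":0,"ty":0,"tz":0,"wx":0,"wy":0,"wz":0,"jaw":-1},
])

```text
time: 10.25
tool_pos: [418.5, 322.0, 80.1]
tcp_rot: [-1.042, 1.571, -0.006]
contact_force: [0.0, -0.6, 1.4]
grip_width: 0.9
```

Request:
arm_command([
  {"tx":0.1,"ty":0,"tz":0,"wx":0,"wy":0,"wz":0,"jaw":-1},
  {"tx":0,"ty":0,"tz":0,"wx":0,"wy":0,"wz":0,"jaw":-1},
])

```text
time: 10.45
tool_pos: [418.5, 322.0, 79.1]
tcp_rot: [-0.906, 1.571, 0.13]
contact_force: [-0.1, 0.8, 2.1]
grip_width: 0.6
```

Run:
```python
from h import *
p,r,o=pose(); print(p,o['joint_positions'],o['tau'])
s=imaging.capture("side")
cv2.imwrite("pics/s7.png",cv2.resize(s[300:370,220:300],None,fx=8,fy=8,interpolation=cv2.INTER_CUBIC))
w=imaging.capture("wrist")
cv2.imwrite("pics/w7.png",w)
```

```text
[418.5015091  321.99798269  79.10903944] [ 5.10671056e-01  5.00764947e-01  1.69983043e+00 -1.19507825e-04
  9.40755751e-01 -5.25302462e-01] [-2.76809750e-02 -4.52401793e+01 -1.90676790e+01  4.13949089e-02
 -4.15884802e-03 -1.20815050e-03]
```

View pics/s7.png

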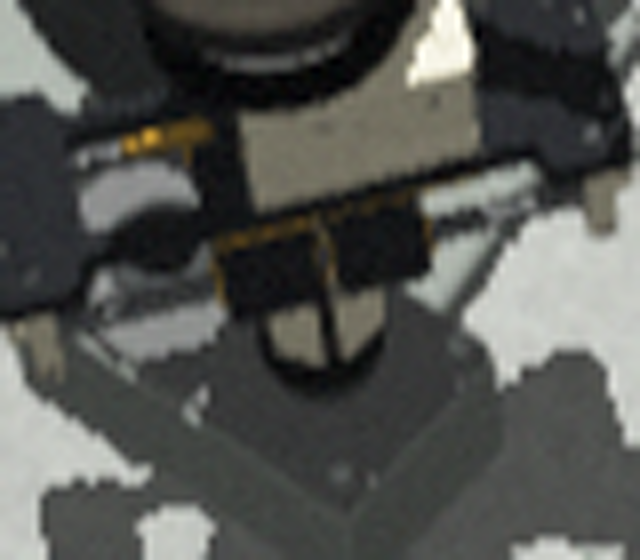

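View pics/w7.png

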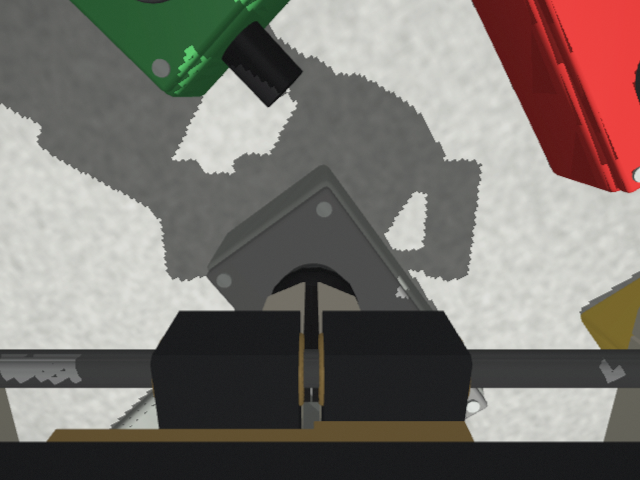

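Request:
arm_command([
  {"tx":0.1,"ty":0,"tz":0,"wx":0,"wy":0,"wz":0,"jaw":-1},
  {"tx":0.1,"ty":0,"tz":0,"wx":0,"wy":0,"wz":0,"jaw":-1},
  {"tx":0,"ty":0,"tz":0,"wx":0,"wy":0,"wz":0,"jaw":-1},
])

```text
time: 10.85
tool_pos: [418.5, 322.0, 77.1]
tcp_rot: [-0.91, 1.571, 0.126]
contact_force: [0.1, -1.1, 2.0]
grip_width: 0.3
```

Request:
arm_command([
  {"tx":0.1,"ty":0,"tz":0,"wx":0,"wy":0,"wz":0,"jaw":-1},
  {"tx":0,"ty":0,"tz":0,"wx":0,"wy":0,"wz":0,"jaw":-1},
])

```text
time: 11.05
tool_pos: [418.5, 322.0, 76.1]
tcp_rot: [-1.042, 1.571, -0.006]
contact_force: [0.0, 0.3, 3.3]
grip_width: 0.5
```

Request:
arm_command([
  {"tx":0.1,"ty":0,"tz":0,"wx":0,"wy":0,"wz":0,"jaw":-1},
  {"tx":0,"ty":0,"tz":0,"wx":0,"wy":0,"wz":0,"jaw":-1},
])

```text
time: 11.25
tool_pos: [418.5, 322.0, 75.1]
tcp_rot: [-0.925, 1.571, 0.111]
contact_force: [-1.0, -0.4, 4.1]
grip_width: 0.5
```

Request:
arm_command([
  {"tx":0.1,"ty":0,"tz":0,"wx":0,"wy":0,"wz":0,"jaw":-1},
  {"tx":0,"ty":0,"tz":0,"wx":0,"wy":0,"wz":0,"jaw":-1},
])

```text
time: 11.45
tool_pos: [418.5, 322.0, 74.2]
tcp_rot: [-0.916, 1.57, 0.12]
contact_force: [-1.0, -0.1, 4.4]
grip_width: 0.5
```

Request:
arm_command([
  {"tx":0.05,"ty":0,"tz":0,"wx":0,"wy":0,"wz":0,"jaw":-1},
  {"tx":0,"ty":0,"tz":0,"wx":0,"wy":0,"wz":0,"jaw":-1},
])

```text
time: 11.65
tool_pos: [418.6, 322.0, 74.1]
tcp_rot: [-0.736, 1.57, 0.301]
contact_force: [-1.6, -0.8, 8.2]
grip_width: 0.4
```

Request:
arm_command([
  {"tx":0,"ty":0,"tz":0,"wx":0,"wy":0,"wz":0,"jaw":-1},
  {"tx":-2,"ty":0,"tz":0,"wx":0,"wy":0,"wz":0,"jaw":-1},
  {"tx":-4,"ty":0,"tz":0,"wx":0,"wy":0,"wz":0,"jaw":-1},
  {"tx":-4,"ty":0,"tz":0,"wx":0,"wy":0,"wz":0,"jaw":-1},
  {"tx":-4,"ty":0,"tz":0,"wx":0,"wy":0,"wz":0,"jaw":-1},
  {"tx":-4,"ty":0,"tz":0,"wx":0,"wy":0,"wz":0,"jaw":-1},
  {"tx":-4,"ty":0,"tz":0,"wx":0,"wy":0,"wz":0,"jaw":-1},
  {"tx":-4,"ty":0,"tz":0,"wx":0,"wy":0,"wz":0,"jaw":-1},
  {"tx":-3,"ty":0,"tz":0,"wx":0,"wy":0,"wz":0,"jaw":-1},
])

```text
time: 12.55
tool_pos: [418.4, 322.0, 365.8]
tcp_rot: [-0.572, 1.569, 0.464]
contact_force: [0.2, -0.3, -0.5]
grip_width: 0.4
```

Run:
```python
from h import *
c=imaging.get_calibration("wrist"); M=c['mount']
Rt=mk([0,0,-1],[np.cos(1.03),np.sin(1.03),0]); 
def ray(uv,p):
    d=np.array([(uv[0]-c['cx'])/c['fx'],-(uv[1]-c['cy'])/c['fy'],-1])
    return p+Rt.apply(M[:3,3]), Rt.apply(M[:3,:3]@d)
a=ray((314,179),[416.3,320,397.9]); b=ray((318,262),[419.7,317.4,124.3])
A=np.c_[a[1],-b[1]]; t=np.linalg.lstsq(A,b[0]-a[0],rcond=None)[0]
print(a[0]+a[1]*t[0],b[0]+b[1]*t[1])
p,r,o=pose(); print(p,o['tcp_rot'],o['joint_positions'].round(3),o['contact_force'])
w=imaging.capture("wrist"); cv2.imwrite("pics/w8.png",w)
cv2.imwrite("pics/s8.png",imaging.capture("side"))
```

```text
[427.95611882 317.40353939  67.41252841] [427.89765041 317.29429267  67.41278388]
[418.43743427 322.01189141 365.79017376] [-0.57204804  1.56904695  0.46396236] [ 0.511  0.28   1.213 -0.     1.647 -0.525] [ 0.23128653 -0.33091797 -0.46065926]
```

View pics/s8.png

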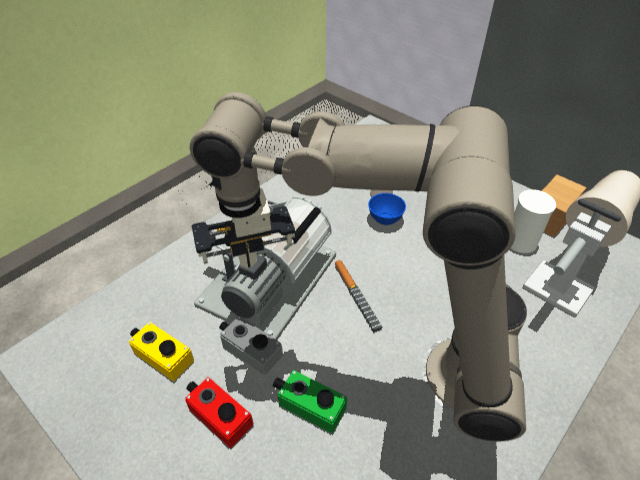

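```bash
cat >> h.py <<'E'
yaw=.242; xm=np.array([np.cos(yaw),np.sin(yaw),0]); ym=np.array([-np.sin(yaw),np.cos(yaw),0]); k=np.array([0,0,1.])
H0=np.array([519.5,46,226]); hinge=H0+186*xm-106*k
def Rtilt(a): return mk(np.sin(a)*xm-np.cos(a)*k, ym)
def Hat(th):
    a=np.arctan2(106,186)+th; return hinge+214.1*(-np.cos(a)*xm+np.sin(a)*k)
E
python3 - <<'E'
from h import *
Rt=Rtilt(.524); d,y,z=Rt.as_matrix().T
tip=H0+10*d+(20.5+25)*y
tcp=tip+8.5*d
print(tip,tcp,d,y)
hi=tcp.copy(); hi[2]=360
plan(hi,Rt)
print(Rt.inv().apply(tcp-hi)/10)
E
```

```text
[486.11059767  37.75824287 194.5759447 ] [490.23962244  38.77744108 187.21643457] [ 0.48576762  0.11990567 -0.86582472] [-0.84059513 -0.20749041 -0.50034743]
rot tool rv [-0.76  -0.199 -0.491] rows 6.614187942706862
then shift cm [  0.69   0.32 -29.25] at [419.5 322.6 367.6]
[ 1.49600282e+01  8.64518130e+00 -9.59141463e-16]
```

Request:
arm_command([
  {"tx":0,"ty":0,"tz":0,"wx":-0.1086,"wy":-0.0284,"wz":-0.0701,"jaw":-1},
  {"tx":0,"ty":0,"tz":0,"wx":-0.1086,"wy":-0.0284,"wz":-0.0701,"jaw":-1},
  {"tx":0,"ty":0,"tz":0,"wx":-0.1086,"wy":-0.0284,"wz":-0.0701,"jaw":-1},
  {"tx":0,"ty":0,"tz":0,"wx":-0.1086,"wy":-0.0284,"wz":-0.0701,"jaw":-1},
  {"tx":0,"ty":0,"tz":0,"wx":-0.1086,"wy":-0.0284,"wz":-0.0701,"jaw":-1},
  {"tx":0,"ty":0,"tz":0,"wx":-0.1086,"wy":-0.0284,"wz":-0.0701,"jaw":-1},
  {"tx":0,"ty":0,"tz":0,"wx":-0.1086,"wy":-0.0284,"wz":-0.0701,"jaw":-1},
  {"tx":0,"ty":0,"tz":-3.6,"wx":0,"wy":0,"wz":0,"jaw":-1},
  {"tx":0,"ty":0,"tz":-3.6,"wx":0,"wy":0,"wz":0,"jaw":-1},
  {"tx":0,"ty":0,"tz":-3.6,"wx":0,"wy":0,"wz":0,"jaw":-1},
  {"tx":0,"ty":0,"tz":-3.6,"wx":0,"wy":0,"wz":0,"jaw":-1},
  {"tx":0,"ty":0,"tz":-3.6,"wx":0,"wy":0,"wz":0,"jaw":-1},
  {"tx":0,"ty":0,"tz":-3.6,"wx":0,"wy":0,"wz":0,"jaw":-1},
  {"tx":0,"ty":0,"tz":-3.6,"wx":0,"wy":0,"wz":0,"jaw":-1},
  {"tx":0,"ty":0,"tz":-3.6,"wx":0,"wy":0,"wz":0,"jaw":-1},
  {"tx":0,"ty":0,"tz":0,"wx":0,"wy":0,"wz":0,"jaw":-1},
])

```text
time: 14.25
tool_pos: [488.1, 38.3, 362.4]
tcp_rot: [-1.575, 1.057, 0.233]
contact_force: [-0.2, 0.4, -0.5]
grip_width: 0.3
```

Run:
```python
from h import *
Rt=Rtilt(.524); d,y,z=Rt.as_matrix().T
tcp=H0+18.5*d+45.5*y
p,r,o=pose();print(p,(r.inv()*Rt).as_rotvec().round(3),o['joint_positions'].round(3))
hi=tcp.copy(); hi[2]=360
plan(hi,Rt); plan(tcp,Rt)
tip=p+r.apply([-8.5,0,0]); print("tip proj",proj("side",[tip]),proj("top",[tip]),proj("wrist",[tip,H0+69*ym,H0-69*ym]))
cv2.imwrite("pics/s9.png",imaging.capture("side"))
cv2.imwrite("pics/w9.png",imaging.capture("wrist"))
```

```text
[488.12888832  38.33548541 362.41487956] [-0.004 -0.004 -0.01 ] [-0.229 -0.101  1.76   0.258  1.03  -2.118]
rot tool rv [-0.004 -0.004 -0.01 ] rows 0.08365146637508458
then shift cm [ 0.32 -0.07 -0.01] at [488.1  38.3 362.4]
rot tool rv [-0.004 -0.004 -0.01 ] rows 0.08365146637508458
then shift cm [ 1.528e+01  8.580e+00 -1.000e-02] at [488.1  38.3 362.4]
tip proj [[317.01439482 187.45085789]] [[312.43500434 239.93073945]] [[311.84121582 305.74571541]
 [409.64897013 160.39507509]
 [214.55846267 161.14296764]]
```

View pics/s9.png

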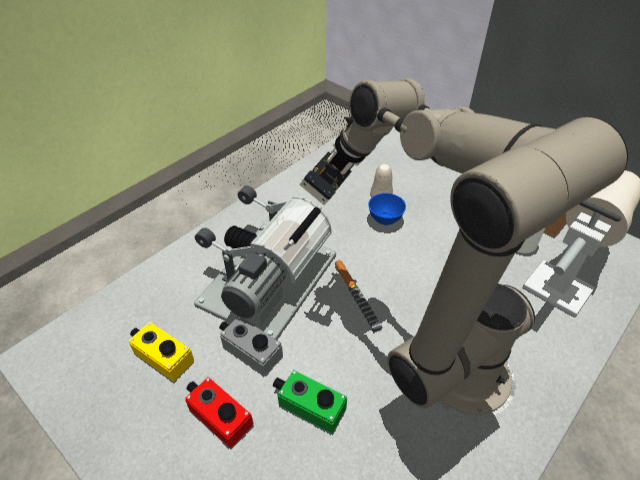

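View pics/w9.png

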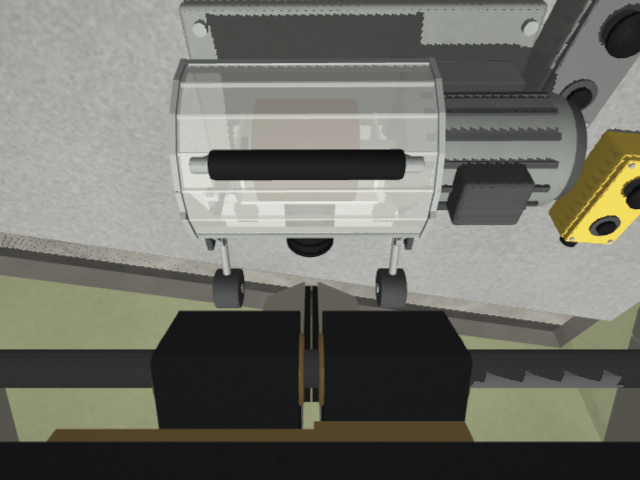

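Run:
```python
from h import *
s=cv2.imread("pics/s9.png")
cv2.imwrite("pics/s9c.png",cv2.resize(s[130:260,250:390],None,fx=5,fy=5,interpolation=cv2.INTER_CUBIC))
p,r,o=pose()
for x in(-40,-8,22): print(x,proj("side",[p+r.apply([x,0,0])]))
```

```text
-40 [[321.98945182 181.31036355]]
-8 [[316.29320545 188.2566181 ]]
22 [[311.15923739 194.51720564]]
```

View pics/s9c.png

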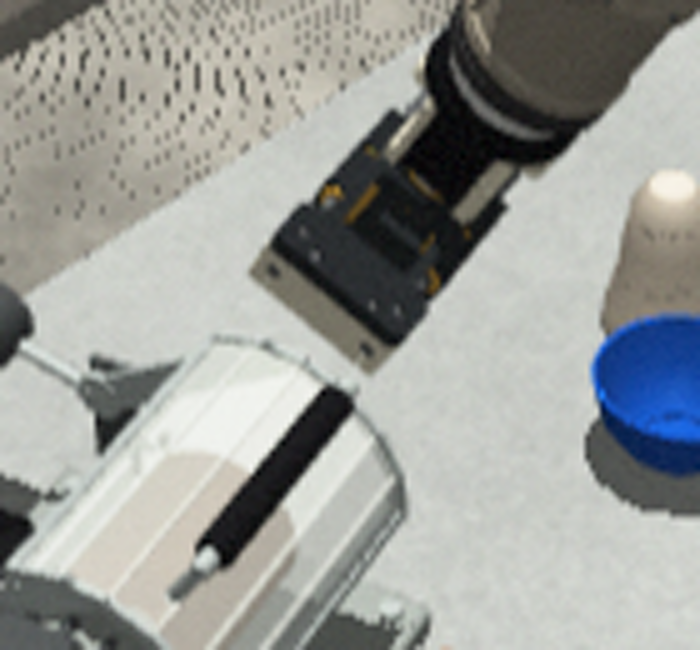

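Run:
```python
from h import *
p,r,o=pose()
for x in(-80,-70,-60,-50,-40,-8,22): print(x,proj("side",[p+r.apply([x,y,s*95]) for s in(1,) for y in (-37.5,37.5)]).round(1).tolist())
for x in(-8,22): print(x,proj("side",[p+r.apply([x,y,z]) for y in (-9.5,9.5) for z in (-19,19)]).round(1).tolist())
t=imaging.capture("top"); cv2.imwrite("pics/t9.png",cv2.resize(t[150:300,230:400],None,fx=4,fy=4))
```

```text
-80 [[296.6, 184.8], [322.5, 206.6]]
-70 [[294.8, 187.1], [320.6, 208.8]]
-60 [[293.0, 189.5], [318.6, 211.0]]
-50 [[291.3, 191.8], [316.7, 213.1]]
-40 [[289.6, 194.0], [314.9, 215.2]]
-8 [[284.3, 201.1], [309.1, 221.8]]
22 [[279.5, 207.4], [303.8, 227.7]]
-8 [[317.0, 181.4], [309.5, 190.2], [322.9, 186.4], [315.5, 195.2]]
22 [[311.9, 187.7], [304.5, 196.5], [317.7, 192.6], [310.4, 201.4]]
```

View pics/t9.png

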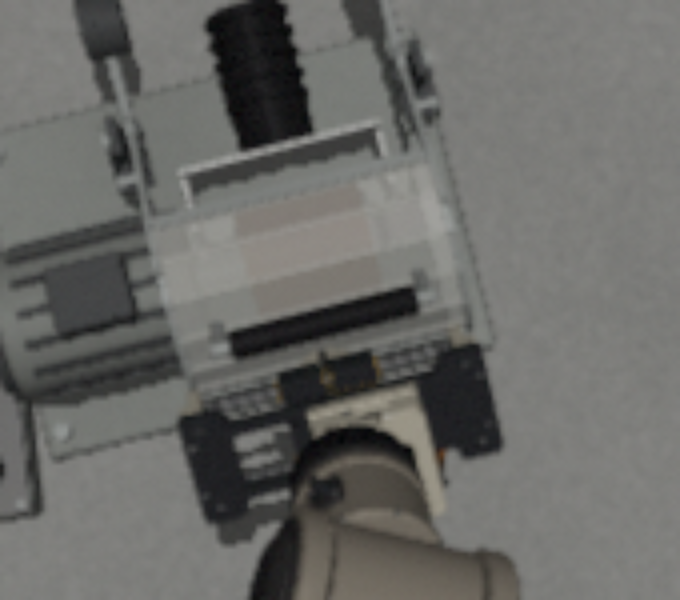

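Request:
arm_command([
  {"tx":1.9,"ty":1.07,"tz":0,"wx":0,"wy":0,"wz":0,"jaw":-1},
  {"tx":1.9,"ty":1.07,"tz":0,"wx":0,"wy":0,"wz":0,"jaw":-1},
  {"tx":1.9,"ty":1.07,"tz":0,"wx":0,"wy":0,"wz":0,"jaw":-1},
  {"tx":1.9,"ty":1.07,"tz":0,"wx":0,"wy":0,"wz":0,"jaw":-1},
  {"tx":1.9,"ty":1.07,"tz":0,"wx":0,"wy":0,"wz":0,"jaw":-1},
  {"tx":1.9,"ty":1.07,"tz":0,"wx":0,"wy":0,"wz":0,"jaw":-1},
  {"tx":1.9,"ty":1.07,"tz":0,"wx":0,"wy":0,"wz":0,"jaw":-1},
  {"tx":1.9,"ty":1.07,"tz":0,"wx":0,"wy":0,"wz":0,"jaw":-1},
  {"tx":0,"ty":0,"tz":0,"wx":0,"wy":0,"wz":0,"jaw":-1},
])

```text
time: 15.3
tool_pos: [485.9, 44.3, 186.7]
tcp_rot: [-1.569, 1.06, 0.247]
contact_force: [-0.1, -0.6, 0.2]
grip_width: 0.6
```

Run:
```python
from h import *
Rt=Rtilt(.524); d,y,z=Rt.as_matrix().T
tcp=H0+18.5*d+45.5*y
p,r,o=pose();print(p,(r.inv()*Rt).as_rotvec().round(3),o['joint_positions'].round(3),o['contact_force'])
plan(tcp)
print("tool frame of H0 rel tip", r.inv().apply(H0-p-r.apply([-8.5,0,0])))
tip=p+r.apply([-8.5,0,0]); print("tip proj",proj("side",[tip,H0]),proj("top",[tip]),proj("wrist",[tip,H0,H0+69*ym,H0-69*ym]))
s=imaging.capture("side")
cv2.imwrite("pics/s10.png",cv2.resize(s[150:280,230:380],None,fx=5,fy=5,interpolation=cv2.INTER_CUBIC))
cv2.imwrite("pics/w10.png",imaging.capture("wrist"))
```

```text
[485.92109125  44.3158792  186.7396269 ] [ 0.002  0.002 -0.013] [-0.217  0.075  2.107  0.441  0.538 -2.365] [-0.08053702 -0.57472819  0.2249018 ]
then shift cm [ 0.1  -0.27 -0.64] at [485.9  44.3 186.7]
tool frame of H0 rel tip [ -9.63463492 -47.96690514  -6.48593089]
tip proj [[316.41445633 239.28819655]
 [305.29284521 224.75700527]] [[311.77617832 244.90620135]] [[311.8533606  305.74276415]
 [296.6813011  417.39535843]
 [458.16848985 417.39137399]
 [134.8525602  417.3993513 ]]
```

View pics/s10.png

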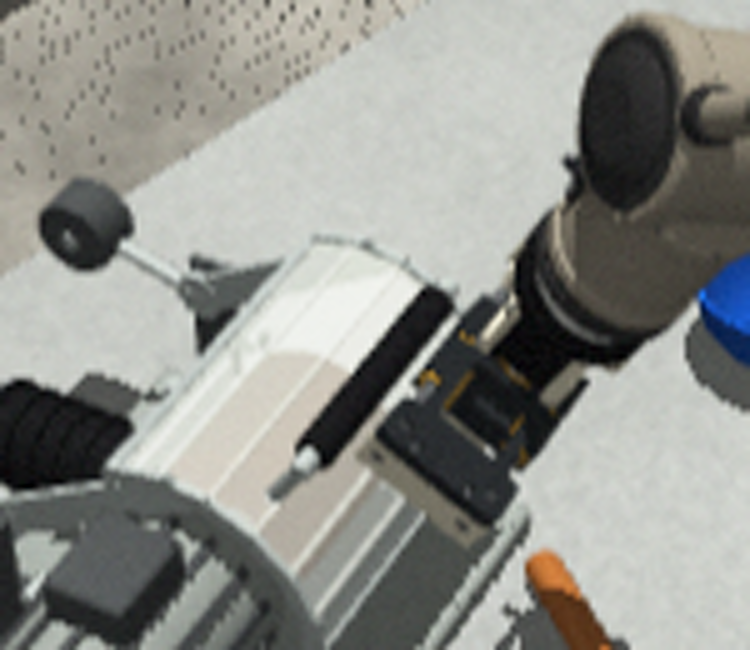

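View pics/w10.png

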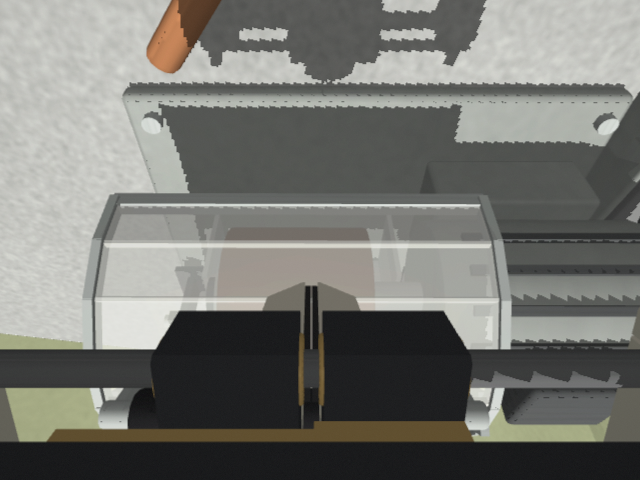

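Request:
arm_command([
  {"tx":0,"ty":-0.7,"tz":-0.3,"wx":0,"wy":0,"wz":0,"jaw":-1},
  {"tx":0,"ty":-0.7,"tz":-0.3,"wx":0,"wy":0,"wz":0,"jaw":-1},
  {"tx":0,"ty":-0.5,"tz":0,"wx":0,"wy":0,"wz":0,"jaw":-1},
  {"tx":0,"ty":0,"tz":0,"wx":0,"wy":0,"wz":0,"jaw":-1},
])

```text
time: 15.8
tool_pos: [507.0, 40.2, 200.3]
tcp_rot: [-1.577, 1.052, 0.237]
contact_force: [-0.6, -0.1, -0.5]
grip_width: -0.3
```

Request:
arm_command([
  {"tx":0,"ty":-0.2,"tz":0,"wx":0,"wy":0,"wz":0,"jaw":-1},
  {"tx":0,"ty":-0.2,"tz":0,"wx":0,"wy":0,"wz":0,"jaw":-1},
  {"tx":0,"ty":0,"tz":0,"wx":0,"wy":0,"wz":0,"jaw":-1},
])

```text
time: 16.1
tool_pos: [509.3, 41.2, 201.2]
tcp_rot: [-1.575, 1.054, 0.239]
contact_force: [0.6, 0.5, -0.4]
grip_width: 0.3
```

Request:
arm_command([
  {"tx":0,"ty":-0.2,"tz":0,"wx":0,"wy":0,"wz":0,"jaw":-1},
  {"tx":0,"ty":-0.2,"tz":0,"wx":0,"wy":0,"wz":0,"jaw":-1},
  {"tx":0,"ty":0,"tz":0,"wx":0,"wy":0,"wz":0,"jaw":-1},
])

```text
time: 16.4
tool_pos: [511.9, 42.0, 202.4]
tcp_rot: [-1.574, 1.056, 0.24]
contact_force: [-3.1, -2.3, -1.9]
grip_width: 0.6
```

Run:
```python
from h import *
p,r,o=pose();print(p,o['contact_force'])
print("H0 rel tip", r.inv().apply(H0-p-r.apply([-8.5,0,0])).round(1))
for t in np.arange(0,.9,.1):
    print(round(t,2),(r.inv().apply(Hat(t+.1)-Hat(t))/10).round(2), (r.inv().apply(Hat(t)-H0)/10).round(2))
s=imaging.capture("side")
cv2.imwrite("pics/s11.png",cv2.resize(s[150:280,230:380],None,fx=5,fy=5,interpolation=cv2.INTER_CUBIC))
```

```text
[511.92795454  42.04837351 202.43119817] [-3.05481686 -2.30304986 -1.91888079]
H0 rel tip [ -7.9 -18.8   2. ]
0.0 [-1.   -1.89 -0.  ] [-0.  0. -0.]
0.1 [-0.81 -1.98 -0.  ] [-1.01 -1.89 -0.  ]
0.2 [-0.61 -2.05 -0.  ] [-1.82 -3.87 -0.01]
0.3 [-0.4 -2.1 -0. ] [-2.42 -5.92 -0.01]
0.4 [-0.19 -2.13 -0.  ] [-2.82 -8.02 -0.02]
0.5 [ 0.03 -2.14 -0.  ] [ -3.01 -10.16  -0.02]
0.6 [ 0.24 -2.13 -0.  ] [ -2.99 -12.3   -0.02]
0.7 [ 0.45 -2.09 -0.  ] [ -2.75 -14.42  -0.03]
0.8 [ 0.66 -2.04 -0.  ] [ -2.3  -16.52  -0.03]
```

View pics/s11.png

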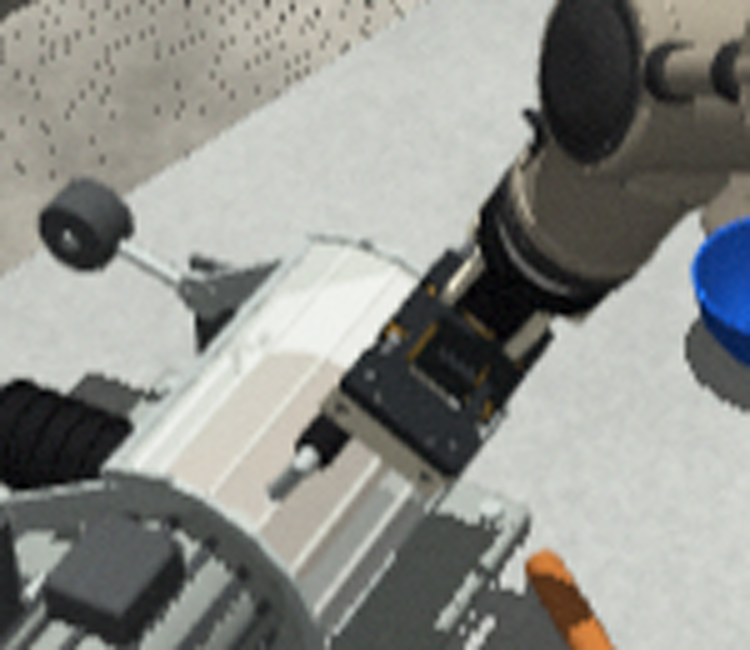

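Request:
arm_command([
  {"tx":-0.25,"ty":-0.48,"tz":0,"wx":0,"wy":0,"wz":0,"jaw":-1},
  {"tx":-0.25,"ty":-0.48,"tz":0,"wx":0,"wy":0,"wz":0,"jaw":-1},
  {"tx":-0.25,"ty":-0.48,"tz":0,"wx":0,"wy":0,"wz":0,"jaw":-1},
  {"tx":-0.25,"ty":-0.48,"tz":0,"wx":0,"wy":0,"wz":0,"jaw":-1},
])

```text
time: 16.85
tool_pos: [524.0, 45.1, 221.5]
tcp_rot: [-1.575, 1.055, 0.239]
contact_force: [-3.1, -0.5, -2.0]
grip_width: 0.3
```

Run:
```python
from h import *
p,r,o=pose();print(p,o['contact_force'],r.inv().apply(o['contact_force']))
s=imaging.capture("side")
cv2.imwrite("pics/s12.png",cv2.resize(s[150:280,230:380],None,fx=5,fy=5,interpolation=cv2.INTER_CUBIC))
```

```text
[524.0012211   45.07961507 221.5329315 ] [-3.11375508 -0.5499077  -1.98732466] [0.17108795 3.72429492 0.2183683 ]
```

View pics/s12.png

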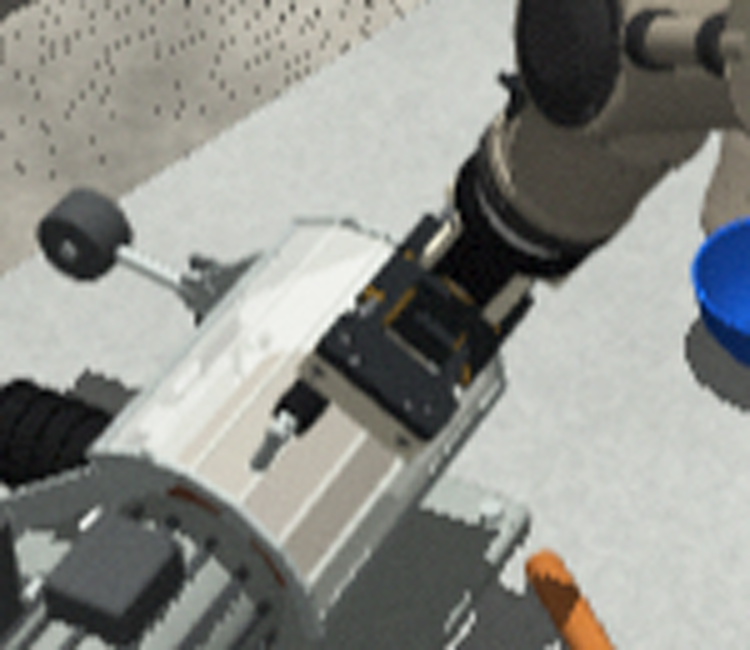

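Request:
arm_command([
  {"tx":-0.2,"ty":-0.5,"tz":0,"wx":0,"wy":0,"wz":0,"jaw":-1},
  {"tx":-0.2,"ty":-0.5,"tz":0,"wx":0,"wy":0,"wz":0,"jaw":-1},
  {"tx":-0.2,"ty":-0.5,"tz":0,"wx":0,"wy":0,"wz":0,"jaw":-1},
  {"tx":-0.2,"ty":-0.5,"tz":0,"wx":0,"wy":0,"wz":0,"jaw":-1},
  {"tx":-0.15,"ty":-0.51,"tz":0,"wx":0,"wy":0,"wz":0,"jaw":-1},
  {"tx":-0.15,"ty":-0.51,"tz":0,"wx":0,"wy":0,"wz":0,"jaw":-1},
  {"tx":-0.15,"ty":-0.51,"tz":0,"wx":0,"wy":0,"wz":0,"jaw":-1},
  {"tx":-0.15,"ty":-0.51,"tz":0,"wx":0,"wy":0,"wz":0,"jaw":-1},
])

```text
time: 17.7
tool_pos: [551.7, 51.9, 253.8]
tcp_rot: [-1.575, 1.054, 0.239]
contact_force: [-2.2, -1.1, -1.5]
grip_width: 0.7
```

Request:
arm_command([
  {"tx":-0.1,"ty":-0.52,"tz":0,"wx":0,"wy":0,"wz":0,"jaw":-1},
  {"tx":-0.1,"ty":-0.52,"tz":0,"wx":0,"wy":0,"wz":0,"jaw":-1},
  {"tx":-0.1,"ty":-0.52,"tz":0,"wx":0,"wy":0,"wz":0,"jaw":-1},
  {"tx":-0.1,"ty":-0.52,"tz":0,"wx":0,"wy":0,"wz":0,"jaw":-1},
])

```text
time: 18.1
tool_pos: [567.4, 55.7, 267.5]
tcp_rot: [-1.575, 1.054, 0.239]
contact_force: [-1.5, -0.9, -0.3]
grip_width: 0.4
```

Run:
```python
from h import *
p,r,o=pose();print(p,o['contact_force'],r.inv().apply(o['contact_force']),o['joint_positions'].round(3))
s=imaging.capture("side")
cv2.imwrite("pics/s13.png",cv2.resize(s[130:280,210:380],None,fx=4.5,fy=4,interpolation=cv2.INTER_CUBIC))
```

```text
[567.36184445  55.72548731 267.48650935] [-1.4847375  -0.94158663 -0.25564463] [-0.60037502  1.57666694 -0.55682691] [-0.144  0.125  1.795  0.273  0.755 -2.113]
```

View pics/s13.png

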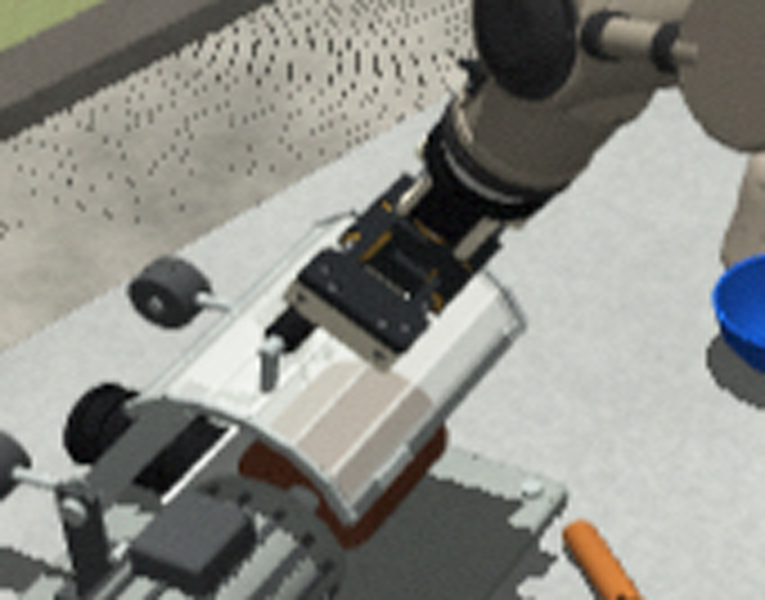

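Request:
arm_command([
  {"tx":-0.05,"ty":-0.53,"tz":0,"wx":0,"wy":0,"wz":0,"jaw":-1},
  {"tx":-0.05,"ty":-0.53,"tz":0,"wx":0,"wy":0,"wz":0,"jaw":-1},
  {"tx":-0.05,"ty":-0.53,"tz":0,"wx":0,"wy":0,"wz":0,"jaw":-1},
  {"tx":-0.05,"ty":-0.53,"tz":0,"wx":0,"wy":0,"wz":0,"jaw":-1},
  {"tx":0,"ty":-0.53,"tz":0,"wx":0,"wy":0,"wz":0,"jaw":-1},
  {"tx":0,"ty":-0.53,"tz":0,"wx":0,"wy":0,"wz":0,"jaw":-1},
  {"tx":0,"ty":-0.53,"tz":0,"wx":0,"wy":0,"wz":0,"jaw":-1},
  {"tx":0,"ty":-0.53,"tz":0,"wx":0,"wy":0,"wz":0,"jaw":-1},
])

```text
time: 18.95
tool_pos: [602.2, 64.4, 290.1]
tcp_rot: [-1.575, 1.054, 0.239]
contact_force: [-0.7, -1.4, -0.4]
grip_width: 0.6
```

Request:
arm_command([
  {"tx":0.06,"ty":-0.53,"tz":0,"wx":0,"wy":0,"wz":0,"jaw":-1},
  {"tx":0.06,"ty":-0.53,"tz":0,"wx":0,"wy":0,"wz":0,"jaw":-1},
  {"tx":0.06,"ty":-0.53,"tz":0,"wx":0,"wy":0,"wz":0,"jaw":-1},
  {"tx":0.06,"ty":-0.53,"tz":0,"wx":0,"wy":0,"wz":0,"jaw":-1},
])

```text
time: 19.35
tool_pos: [621.2, 69.2, 298.4]
tcp_rot: [-1.575, 1.054, 0.239]
contact_force: [-1.1, -0.5, -0.2]
grip_width: 0.0
```

Run:
```python
from h import *
p,r,o=pose();print(p,o['contact_force'],r.inv().apply(o['contact_force']),o['joint_positions'].round(3))
s=imaging.capture("side")
cv2.imwrite("pics/s14.png",cv2.resize(s[130:280,210:380],None,fx=4.5,fy=4,interpolation=cv2.INTER_CUBIC))
```

```text
[621.24680617  69.24311633 298.40193969] [-1.08032959 -0.53023994 -0.22728007] [-0.38285536  1.13510057 -0.25473735] [-0.098  0.203  1.611  0.22   0.848 -2.017]
```

View pics/s14.png

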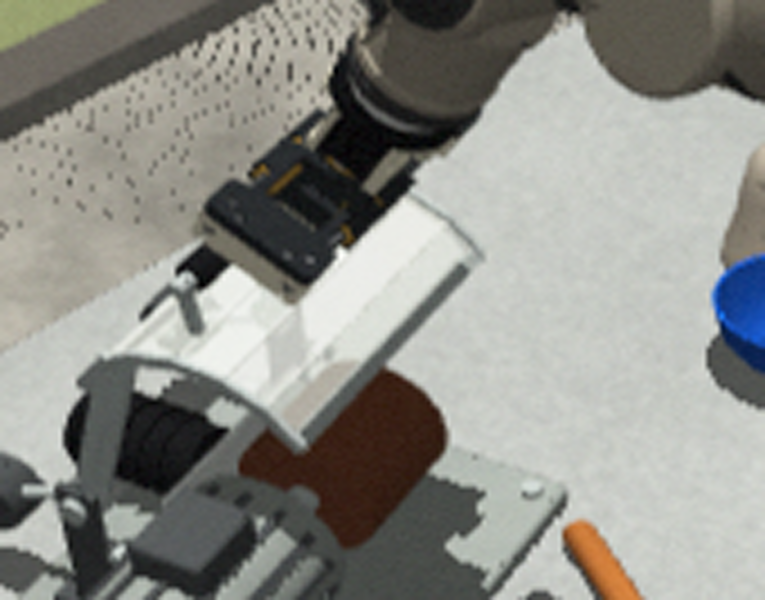

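Request:
arm_command([
  {"tx":0.1,"ty":-0.52,"tz":0,"wx":0,"wy":0,"wz":0,"jaw":-1},
  {"tx":0.1,"ty":-0.52,"tz":0,"wx":0,"wy":0,"wz":0,"jaw":-1},
  {"tx":0.1,"ty":-0.52,"tz":0,"wx":0,"wy":0,"wz":0,"jaw":-1},
  {"tx":0.1,"ty":-0.52,"tz":0,"wx":0,"wy":0,"wz":0,"jaw":-1},
])

```text
time: 19.8
tool_pos: [640.7, 74.0, 305.1]
tcp_rot: [-1.575, 1.054, 0.239]
contact_force: [0.7, -0.2, 0.2]
grip_width: 0.5
```

Run:
```python
from h import *
p,r,o=pose();print(p,o['contact_force'],r.inv().apply(o['contact_force']),o['joint_positions'].round(3))
s=imaging.capture("side")
cv2.imwrite("pics/s15.png",cv2.resize(s[110:280,190:380],None,fx=4,fy=3.5,interpolation=cv2.INTER_CUBIC))
```

```text
[640.7107484   74.00968505 305.12531607] [ 0.67697062 -0.23377495  0.19651999] [ 0.12661182 -0.61924872 -0.38994939] [-0.084  0.236  1.549  0.206  0.874 -1.992]
```

View pics/s15.png

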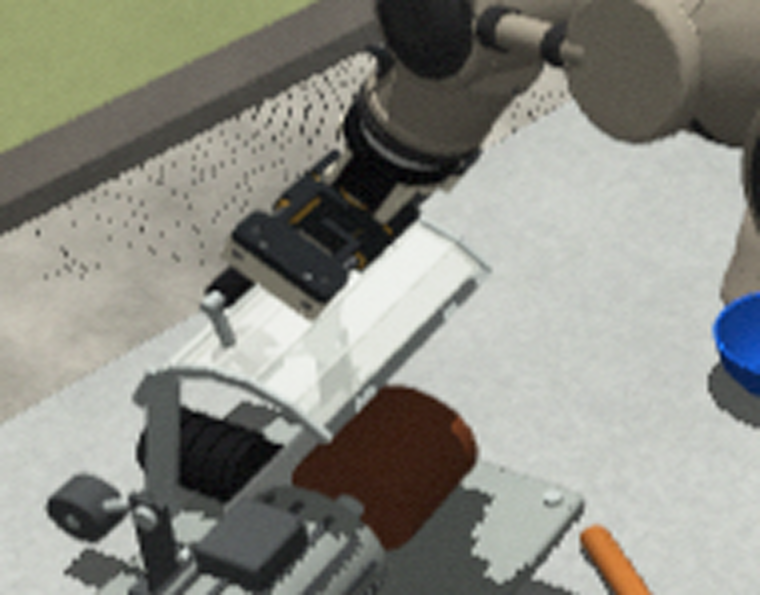

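Request:
arm_command([
  {"tx":0.05,"ty":-0.3,"tz":0,"wx":0,"wy":0,"wz":0,"jaw":-1},
  {"tx":0,"ty":0,"tz":0,"wx":0,"wy":0,"wz":0,"jaw":-1},
  {"tx":0,"ty":0,"tz":0,"wx":0,"wy":0,"wz":0,"jaw":-1},
])

```text
time: 20.15
tool_pos: [642.9, 74.6, 305.9]
tcp_rot: [-1.575, 1.055, 0.239]
contact_force: [-0.6, -0.4, 0.1]
grip_width: 0.3
```

Run:
```python
from h import *
p,r,o=pose();print(p,o['contact_force'])
s=imaging.capture("side")
cv2.imwrite("pics/s16.png",cv2.resize(s[110:280,190:380],None,fx=4,fy=3.5,interpolation=cv2.INTER_CUBIC))
```

```text
[642.92917585  74.59988623 305.9071968 ] [-0.5905215  -0.40611606  0.05140563]
```

View pics/s16.png

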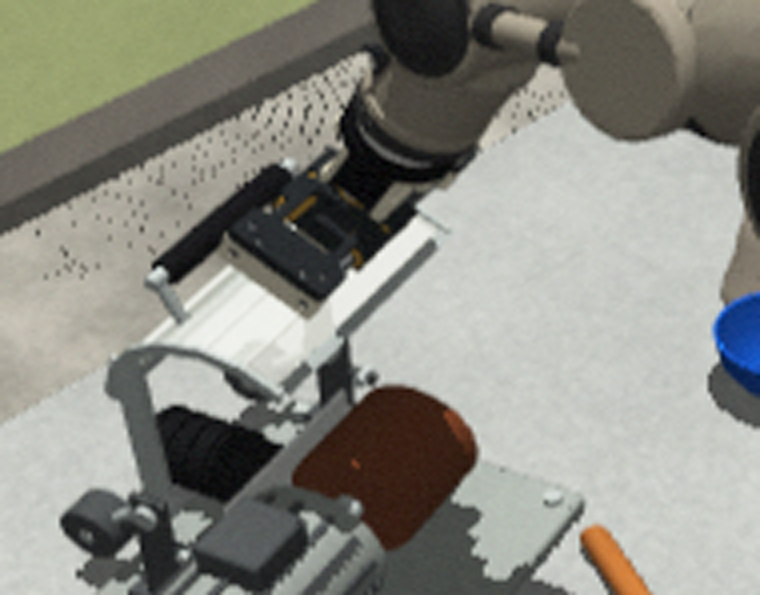

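The guard is going back by itself; I'll withdraw along the fingers.

Request:
arm_command([
  {"tx":-2.5,"ty":0,"tz":0,"wx":0,"wy":0,"wz":0,"jaw":-1},
  {"tx":-3,"ty":0,"tz":0,"wx":0,"wy":0,"wz":0,"jaw":-1},
  {"tx":-3,"ty":0,"tz":0,"wx":0,"wy":0,"wz":0,"jaw":-1},
  {"tx":-3,"ty":0,"tz":0,"wx":0,"wy":0,"wz":0,"jaw":-1},
  {"tx":-3,"ty":0,"tz":0,"wx":0,"wy":0,"wz":0,"jaw":-1},
  {"tx":0,"ty":0,"tz":0,"wx":0,"wy":0,"wz":0,"jaw":-1},
  {"tx":0,"ty":0,"tz":0,"wx":0,"wy":0,"wz":0,"jaw":-1},
  {"tx":0,"ty":0,"tz":0,"wx":0,"wy":0,"wz":0,"jaw":-1},
  {"tx":0,"ty":0,"tz":0,"wx":0,"wy":0,"wz":0,"jaw":-1},
  {"tx":0,"ty":0,"tz":0,"wx":0,"wy":0,"wz":0,"jaw":-1},
  {"tx":0,"ty":0,"tz":0,"wx":0,"wy":0,"wz":0,"jaw":-1},
  {"tx":0,"ty":0,"tz":0,"wx":0,"wy":0,"wz":0,"jaw":-1},
  {"tx":0,"ty":0,"tz":0,"wx":0,"wy":0,"wz":0,"jaw":-1},
  {"tx":0,"ty":0,"tz":0,"wx":0,"wy":0,"wz":0,"jaw":-1},
  {"tx":0,"ty":0,"tz":0,"wx":0,"wy":0,"wz":0,"jaw":-1},
])

```text
time: 21.7
tool_pos: [573.5, 57.6, 432.2]
tcp_rot: [-1.575, 1.054, 0.239]
contact_force: [0.1, 0.0, -0.5]
grip_width: 0.4
```

Run:
```python
from h import *
p,r,o=pose();print(p,o['contact_force'])
s=imaging.capture("side")
cv2.imwrite("pics/s17.png",s)
cv2.imwrite("pics/t17.png",imaging.capture("top"))
print([proj("side",[Hat(t)-69*ym,Hat(t)+69*ym]).round(0).tolist() for t in(1.0,1.1,1.18,1.25)])
```

```text
[573.46236099  57.60061369 432.15782526] [ 0.05789768  0.0247477  -0.46640524]
[[[261.0, 160.0], [232.0, 188.0]], [[254.0, 157.0], [225.0, 186.0]], [[249.0, 156.0], [219.0, 184.0]], [[245.0, 155.0], [215.0, 183.0]]]
```

View pics/s17.png

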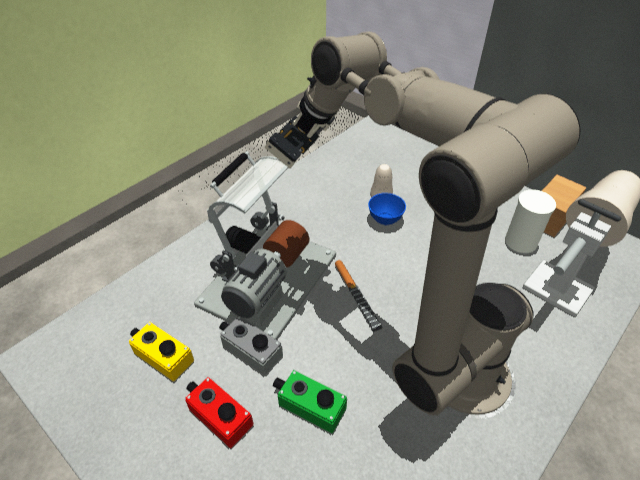

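View pics/t17.png

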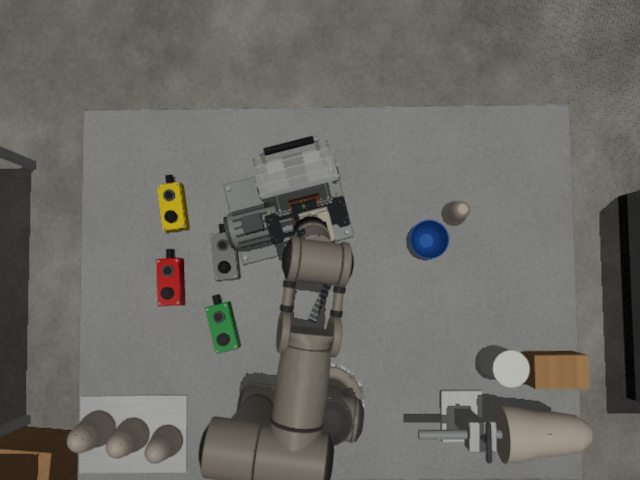

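Request:
arm_command([
  {"tx":-1,"ty":0,"tz":0,"wx":0,"wy":0,"wz":0,"jaw":-1},
  {"tx":0,"ty":0,"tz":0,"wx":0,"wy":0,"wz":0,"jaw":-1},
  {"tx":0,"ty":0,"tz":0,"wx":0,"wy":0,"wz":0,"jaw":-1},
  {"tx":0,"ty":0,"tz":0,"wx":0,"wy":0,"wz":0,"jaw":-1},
  {"tx":0,"ty":0,"tz":0,"wx":0,"wy":0,"wz":0,"jaw":-1},
  {"tx":0,"ty":0,"tz":0,"wx":0,"wy":0,"wz":0,"jaw":-1},
  {"tx":0,"ty":0,"tz":0,"wx":0,"wy":0,"wz":0,"jaw":-1},
  {"tx":0,"ty":0,"tz":0,"wx":0,"wy":0,"wz":0,"jaw":-1},
  {"tx":0,"ty":0,"tz":0,"wx":0,"wy":0,"wz":0,"jaw":-1},
  {"tx":0,"ty":0,"tz":0,"wx":0,"wy":0,"wz":0,"jaw":-1},
  {"tx":0,"ty":0,"tz":0,"wx":0,"wy":0,"wz":0,"jaw":-1},
  {"tx":0,"ty":0,"tz":0,"wx":0,"wy":0,"wz":0,"jaw":-1},
  {"tx":0,"ty":0,"tz":0,"wx":0,"wy":0,"wz":0,"jaw":-1},
  {"tx":0,"ty":0,"tz":0,"wx":0,"wy":0,"wz":0,"jaw":-1},
  {"tx":0,"ty":0,"tz":0,"wx":0,"wy":0,"wz":0,"jaw":-1},
  {"tx":0,"ty":0,"tz":0,"wx":0,"wy":0,"wz":0,"jaw":-1},
])

```text
time: 23.4
tool_pos: [568.7, 56.4, 440.8]
tcp_rot: [-1.575, 1.054, 0.239]
contact_force: [0.8, -0.0, 0.4]
grip_width: 0.3
```

Run:
```python
from h import *
s=imaging.capture("side"); a=cv2.imread("pics/s17.png"); b=cv2.imread("pics/side0.png")
print("guard region diff",np.abs(s[150:260,205:275].astype(int)-a[150:260,205:275]).max(2).mean())
print("buttons diff vs start",np.abs(s[315:375,215:290].astype(int)-b[315:375,215:290]).max(2).mean())
cv2.imwrite("pics/s18.png",cv2.resize(s[140:380,190:420],None,fx=2.5,fy=2.5))
```

```text
guard region diff 2.9944155844155844
buttons diff vs start 8.915777777777778
```

View pics/s18.png

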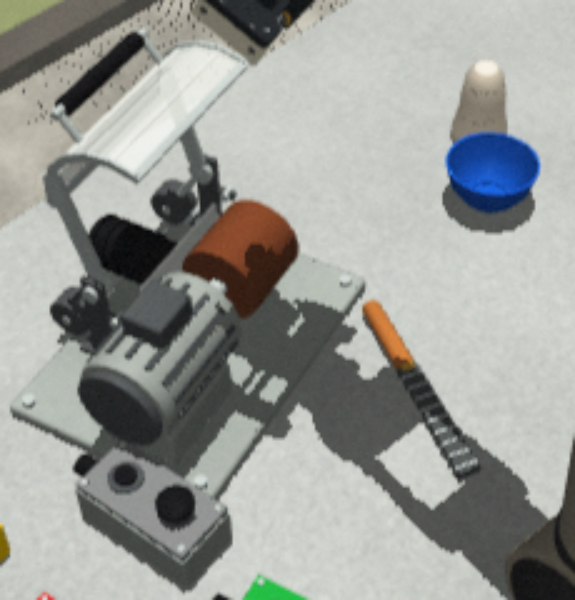

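The guard is at rest at its raised stop, the buttons are up, and nothing else has moved. Handing in.

```bash
python3 -c "
from plant import bot
print(bot.close_job())"
```

```text
the job is handed in; nothing more can be done
None
```

I pressed the stop button fully down, then pushed the guard up by its handle past its balance point. It swung to the raised stop and stayed there by itself. I handed the job in at about 23.5 s; no verdict was given.

- **Stop button:** I pressed the grey box's mushroom head with the shut fingers. The force rose from about 1 to 4.4 N over the 6 mm travel, then jumped to 8.2 N when the button bottomed out, and I held it there before lifting.
- **Guard:** With the tool tilted 30°, I pushed under the handle sleeve. The force read about 4 N at first, about 2 N near 0.4 rad and almost nothing past balance. I did not grip the guard, and I drew the fingers back once it went on by itself.
- **Last checks:** In the side picture the handle ends lie where a guard angle of about 1.25 rad puts them. The guard showed no visible movement between pictures 1.7 s apart. Both buttons look up, and the bowl, cast and rasp look unmoved. I judged the buttons and objects by eye. The pixel comparison of the button area with the start picture (mean 8.9 grey levels) settled nothing; I put the change down to shadows but did not check.
- **What disagreed:**
  - The fingertips were about 8 mm behind the reported TCP instead of 22 mm ahead of it. Wrist-camera geometry and the button contact both showed this, so I used the measured value for the handle push.
  - The top, side and wrist estimates of the stop button's position differed by up to about 10 mm.

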